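Lay out the capping kit round the vial rack

ROBOT

A 6-joint arm with a two-finger parallel gripper is mounted at the origin on a cart in front of the work surface, level with it; the furniture and walls round the work are solid. World frame = base frame: x ahead of the robot, y to its left, z up, the work surface at z = 0. Lengths are in m, angles in rad, forces in N, time in s.
With the tool pointing down it reaches from about 0.35 to 0.975 m from the base axis. Payload 4.9 kg.
Tool frame: the origin (TCP) lies at the very end of the fingers, on their centre line; the grasp point (between the pads) lies 19 mm behind it; z points along the fingers, y is the line along which they close (so a half turn about z gives the same grasp; the last joint's range is limited). The gripper opens to 85 mm and grips with 20 to 120 N. Pads are 22 mm wide; open, the fingers measure 114 mm over their backs; the gripper's body (76 mm by 85 mm) begins 54 mm behind the grasp point. The pads swing forward as they close: fully open they stand 13 mm farther back than shut.
Start: joints at [0.999, 0.053, 1.613, -0, 1.476, -0.119], TCP at [0.273, 0.562, 0.192] pointing down, gripper open.
Joint ranges: [-3.01, 3.01], [-1.01, 2.22], [0.06, 2.58], [-1.02, 4.17], [0.09, 2.62], [-3.14, 3.14]. Speed limits (rad/s): [2.57, 2.57, 3.14, 3.14, 3.14, 3.14].

INTERFACE

Orientations are given as a unit quaternion [w, x, y, z].
In Python, from plant import state, optics, ticket, nets gives the robot as it stands. The module is installed in compiled form; this text tells all that it offers.
- The arm moves only by the shell command python3 -m inch 'ROWS' [OPENING]. ROWS is JSON, a list of rows, each an object of numbers: "dx", "dy", "dz": the shift along the tool's x, y, z as a fraction of full scale; "rx", "ry", "rz": the turn, a rotation vector about the tool's x, y, z as a fraction of full scale. In form: [{"dx": .., "dy": .., "dz": .., "rx": .., "ry": .., "rz": ..}, ...]. A call has 1 to 5 rows; each row is the pose to reach, as a shift and turn from the pose commanded when the call began, along the tool's axes at that moment; what a row does not reach only later rows make up. Full scale, the value 1, is 0.8 m for a shift and 1.5 rad for a turn. A row lasts 1/10 s, in which the tool goes at most 50 mm and 8.59 degrees, less where a joint would pass 70% of its speed; a pose out of reach is approached as far as the arm can. A call with a number of a shift or a turn outside -1 to 1 is refused whole. A call with a gripper value outside its range is refused whole. OPENING is the opening, from -1 (shut) to 1 (fully open), set as the call begins (- or left out, the last holds). The fingers move at their own pace and stop on an object; the grip force is fixed at half the most. Time passes only in rows, so rows that repeat a pose let the fingers close. It gives the time, the measured TCP pose, the force, the opening and the grip force at its end, in the units of the state.
- state(): the state, without advancing time (a new reading comes with each control period).
- optics.grab_frame(name): name is "scene" or "side" or "wrist"; returns the picture (480x640x3 uint8, red, green, blue); there is no depth.
- optics.camera_info(name): a dict with "fx", "fy", "cx", "cy" (pixels), "R" (3x3) and "t" (3): a world point X has camera coordinates R X + t. Camera axes: x right, y down, z forward; pixel columns grow to the right and rows downward; lengths in m; the calibration is good to about 2 mm. A picture is of the moment at which its call begins: read the wrist's pose just before it. camera_info takes no time and is no camera call; for the wrist camera it gives the pose at the moment of the call.
- ticket.job_done(): hands the job in; it is judged then, once.
Trained networks look in the newest picture that a camera, given by its name, has taken for a name from the list of things; names that differ only in an ending like _2 or _b are one class to them, and where a whole thing is asked for, a point or a joint stands for the part that bears it (a point fixed in the world has none). Each returns a list of dicts, best first, with "confidence" (0 to 1); they miss things now and then, are a little off and sometimes report something else, mostly with a low value. They report only what shows in the picture. A call takes as long as a camera call. They do not tell look-alikes from the thing itself.
- nets.boxes_of(camera, name): "bbox" ([centre column, centre row, width, height] in pixels, round what is visible of it).
- nets.outline_of(camera, name): "pixels" (480x640 bool, what is visible of it) and "bbox" ([centre column, centre row, width, height] in pixels, round what is visible of it).
The state is a dict: "time": time; "joint_pos": joint angles; "joint_vel": joint speeds; "joint_efforts": joint torques, N m; "tool_pos": TCP position; "tool_rot": TCP orientation; "contact_force": force on the tool from outside, world axes, zero at the start; "ft_torque": the same for the moment, N m; "gripper_width": opening from 0.0 (shut) to 1.0 (fully open); "grasp_force": force on a finger pad.
Only numpy, scipy, OpenCV 4.12 (cv2) and the standard library are available. Lean on these libraries where they do the work, as an engineer would, in place of code of your own. Each camera call takes 0.05 s, during which the arm holds its last target. There are 200 camera calls.

TASK

Lay out the kit for the next capping run: seat the orange-handled screwdriver fully in its cutout in the tool tray, and stand the small jar on the bench between the tray and the small blue vial rack, clear of both and level with the middle of the rack's length, with the loose screw cap set flat on the centre of the jar's lid. Stand the amber bottle behind the rack (beyond its far end, as seen from the robot), in line with the rack's long centre line and about 3 cm clear of its end; never let the bottle tip over.

Things in the scene. Friction and masses are not known exactly. Their poses are not given: they have to be found in the camera images.
- driver: Small screwdriver lying on the bench, 175 mm long; orange handle 26 mm high, 24 to 27 mm wide, 83 mm long, thin steel blade; 80 g. Origin at mid-length on its underside; +y points to the handle's end (handle from y = +2 to +85 mm, blade from +2 to -88 mm), z up. Grip the handle across x.
- driver_grip (a point): Middle of the screwdriver's handle: 43 mm along +y from driver's origin, 13 mm above its underside.
- tool_tray: Fixed tray 68 (x) by 208 (y) by 18 mm high, dark foam with a screwdriver-shaped cutout 13 mm deep. Origin: centre of underside; +y towards the cutout's handle end, nearer the robot. Handle pocket 32 mm wide, y -3 to 91; blade channel 16 wide, y -95 to -3; finger gaps through both sides, y 24 to 62. Seated, the driver lies 5 mm above the bench, axes as the tray's.
- pocket_grip (a point): Centre of the handle pocket, where driver_grip belongs: 43 mm along +y from the tray's origin, 18 mm above the bench.
- small_rack: Fixed empty blue rack with eight square vial places, 72 (x) by 140 (y) by 48 mm high, its length pointing roughly away from the robot. Origin at the centre of its underside; +y points along its length to the end nearer the robot, so its far end is at y = -70 mm. It stands beside the tool tray, on the left or right of it.
- jar: Small amber round jar with a flat black lid, 50 mm across (lid 45 mm, from 29 mm up), 45 mm high to the flat lid top, 90 g. Origin at the centre of its underside, z up.
- screw_cap: Pale grey plastic screw cap lying loose on the bench top, 29 mm across, 14 mm high, 15 g. Origin at the centre of its underside, z up.
- amber_bottle: Brown reagent bottle, body 56 mm across, 118 mm high with its 29 mm wide black cap; the straight body goes up to about 80 mm. 0.15 to 0.27 kg. Origin at the centre of its underside, z up.
- cap_press: Not part of the job, an obstacle: a fixed black hand press at the right front of the bench, between the robot's starting pose and the work. Origin at the centre of its foot on the bench; it fills about 80 mm in x and 70 mm in y either side of it and its lever stands up to 0.37 m. Swing the arm in close to its base, or over the press, to get past.
There are look-alikes about, which are no part of the job. Of the things like the amber_bottle, leave any that is yellow; of the rest the larger one is meant.

How it is judged:
At the end, for the whole second after the job is handed in: Screwdriver flat and fully down in its cutout; jar upright on the bench between tray and rack, touching neither, within 35 mm of level with the rack's middle; cap flat on the lid, 12 mm of centre; bottle upright beyond the rack's far end, gap 12 to 45 mm, 15 mm of its centre line; all at rest (horizontal distance between driver_grip and pocket_grip below 0.01 m and y of driver in the frame of tool_tray between -0.01 and 0.01 m and z of driver in the frame of tool_tray below 0.009 m and angle between each of driver, jar, amber_bottle's own z axis and vertical below 0.1 rad and angle between the y axis of driver and the y axis of tool_tray, either way round below 0.2 rad and ((x of jar in the frame of small_rack above 0.065 m and x of jar in the frame of tool_tray below -0.064 m) or (x of jar in the frame of small_rack below -0.065 m and x of jar in the frame of tool_tray above 0.064 m)) and y of jar in the frame of small_rack between -0.035 and 0.035 m and height (world z) of each of jar, amber_bottle below 0.005 m and horizontal distance between screw_cap and jar below 0.012 m and z of screw_cap in the frame of jar between 0.04 and 0.05 m and angle between screw_cap's own z axis and vertical below 0.15 rad and y of amber_bottle in the frame of small_rack between -0.1435 and -0.1095 m and x of amber_bottle in the frame of small_rack between -0.015 and 0.015 m and linear speed of each of driver, jar, screw_cap, amber_bottle below 0.02 m/s and angular speed of each of driver, jar, screw_cap, amber_bottle below 0.2 rad/s).
It fails at once if the amber bottle is tipped over (angle between amber_bottle's own z axis and vertical above 0.7 rad).
It also fails if it takes over 106 s, if anything falls off the work surface, if the arm or the gripper's body presses on something with over 40 N, if the wrist force passes 120 N, or if a joint passes its speed limit or range.

## Working session

There is one attempt and no reset: what is moved stays moved. The work goes in short steps, Python scripts to look and compute and a shell command to move; the robot and the scene stay as the last step left them, time stands still between calls to the robot, and variables do not carry over. Pictures are saved under pics/ and viewed, at most 18 in all, crops included, and the job is handed in when it is done.

```bash
mkdir -p pics; ls; python3 - <<'E'
from plant import state, optics, ticket, nets
import cv2
s=state(); print({k:s[k] for k in("time","tool_pos","tool_rot","gripper_width","contact_force")})
for c in("scene","side"):
    im=optics.grab_frame(c); cv2.imwrite(f"pics/{c}0.png",im[:,:,::-1])
    print(c,optics.camera_info(c))
    for n in("driver","tool_tray","small_rack","jar","screw_cap","amber_bottle","cap_press"):
        print(n,[(round(d["confidence"],2),[round(float(v)) for v in d["bbox"]]) for d in nets.boxes_of(c,n)])
E
```

```text
pics
{'time': 0.0, 'tool_pos': array([0.27303166, 0.56143646, 0.19116774]), 'tool_rot': array([-3.55310802e-04,  2.24465945e-01,  9.74481406e-01, -9.49756684e-04]), 'gripper_width': 1.0003638516870175, 'contact_force': array([-0.24442746,  0.55939616,  0.66056256])}
scene {'fx': 560.321831333686, 'fy': 560.321831333686, 'cx': 327.09972032254973, 'cy': 243.5637149058841, 'R': array([[ 0.79174482, -0.61082714,  0.00550855],
       [-0.42591143, -0.5584793 , -0.71182886],
       [ 0.43788079,  0.56124066, -0.70233135]]), 't': array([-0.48999996,  0.21534729,  1.00632988])}
driver [(0.7, [318, 310, 60, 57])]
tool_tray [(0.95, [293, 247, 90, 63])]
small_rack [(0.67, [242, 190, 64, 46]), (0.29, [290, 246, 93, 71])]
jar [(0.58, [388, 279, 28, 30])]
screw_cap []
amber_bottle [(0.89, [350, 246, 27, 54]), (0.85, [350, 198, 17, 40]), (0.55, [304, 180, 26, 50])]
cap_press []
side {'fx': 559.1686426664721, 'fy': 559.1686426664721, 'cx': 324.1539258300483, 'cy': 235.27771900937339, 'R': array([[ 0.79967762, -0.60042655, -0.00191402],
       [-0.47510778, -0.63081633, -0.6134683 ],
       [ 0.36713526,  0.49148624, -0.78971702]]), 't': array([-0.50692832,  0.21336555,  1.04961282])}
driver [(0.77, [307, 297, 59, 60])]
tool_tray [(0.57, [285, 228, 90, 70])]
small_rack [(0.84, [235, 163, 70, 55]), (0.41, [410, 305, 18, 16])]
jar [(0.67, [374, 266, 18, 26])]
screw_cap [(0.74, [409, 306, 18, 20])]
amber_bottle [(0.91, [342, 228, 30, 54]), (0.77, [340, 177, 15, 31]), (0.66, [296, 156, 29, 44]), (0.53, [305, 291, 50, 50])]
cap_press []
```

```bash
python3 - <<'E'
import cv2
im=cv2.imread("pics/scene0.png")[140:380,180:500]
cv2.imwrite("pics/crop0.png",cv2.resize(im,(800,600),interpolation=cv2.INTER_CUBIC))
E
```

```text
(no output)
```

View pics/scene0.png

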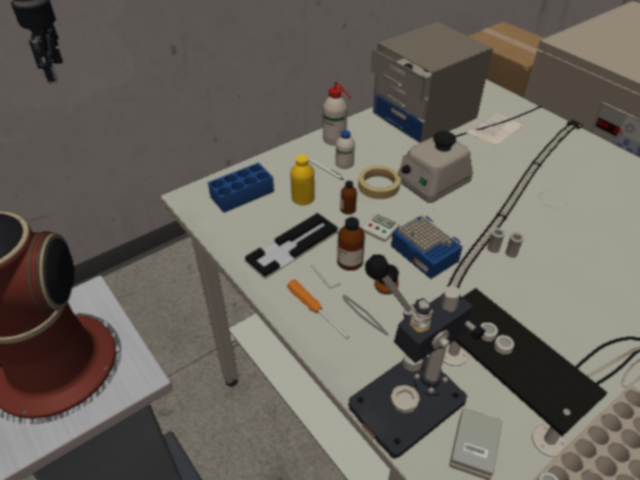

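View pics/crop0.png

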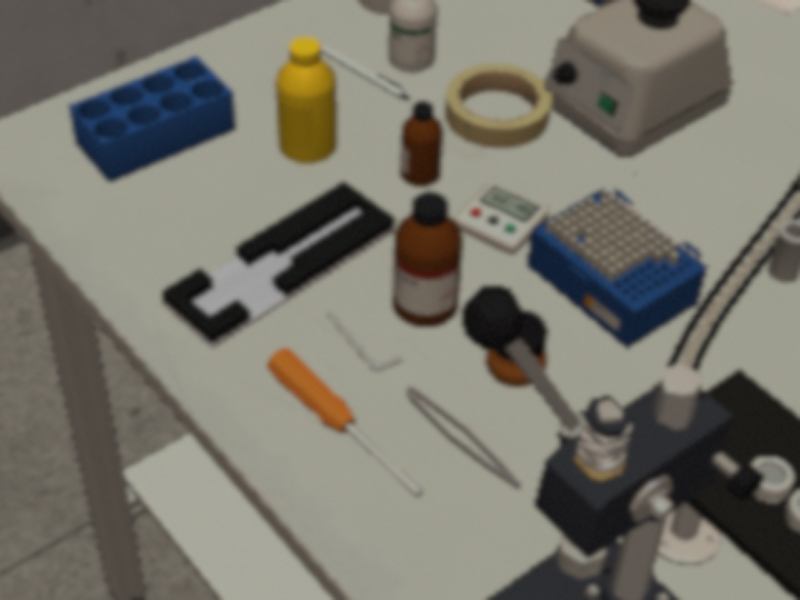

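The scene view shows: the yellow bottle (303,180), a small amber bottle (348,198) and a large amber bottle (350,246). It also shows the rack (241,187), tray (293,245), driver (318,308) and the jar behind the lever knob (387,281). The possible bottles are these three, and by the description the large brown one at (350,246) is meant, which the crop confirms. The cap isn't clear yet, so I'll check the side view.

```bash
cat > h.py <<'E'
from plant import state, optics, ticket, nets
import cv2, numpy as np
from scipy.spatial.transform import Rotation as Ro
def ray(ci,u,v,z=0.):
    R,t=np.array(ci["R"]),np.array(ci["t"]); C=-R.T@t
    d=R.T@np.array([(u-ci["cx"])/ci["fx"],(v-ci["cy"])/ci["fy"],1.]); return C+d*(z-C[2])/d[2]
def proj(ci,X):
    p=np.array(ci["R"])@np.array(X)+np.array(ci["t"]); return np.array([ci["fx"]*p[0]/p[2]+ci["cx"],ci["fy"]*p[1]/p[2]+ci["cy"]])
def rot(s=None):
    q=(s or state())["tool_rot"]; return Ro.from_quat([q[1],q[2],q[3],q[0]])
def tool(target,s=None,yaw=None):
    "fractions dx,dy,dz to target TCP; if yaw given, rz so that tool y axis lies along yaw (mod pi)"
    s=s or state(); R=rot(s).as_matrix()
    d=R.T@(np.array(target)-s["tool_pos"])
    out=dict(d=np.round(d/.8,4),mm=np.round(d*1000))
    if yaw is not None:
        a=np.arctan2(R[1,1],R[0,1]); e=(yaw-a+np.pi/2)%np.pi-np.pi/2
        out["rz"]=round(-e/1.5,4); out["rz_alt"]=round(-(e-np.sign(e)*np.pi)/1.5,4)
    return out
E
python3 - <<'E'
from h import *
im=cv2.imread("pics/side0.png")[120:360,180:500]
cv2.imwrite("pics/crop1.png",cv2.resize(im,(800,600),interpolation=cv2.INTER_CUBIC))
c=optics.camera_info("scene"); d=optics.camera_info("side")
for n,a,b,z in [("bottlecap",(351,224),(343,206),.118),("bottlebase",(350,262),(342,248),.0),("jar",(387,285),(374,270),.02),("cap?",(422,315),(409,306),.007),("tape",(380,181),None,.02),("cyl",(497,240),None,.01),("drv_handle",(304,296),None,.013),("drv_tip",(347,336),None,.004),("press",(407,405),None,.01)]:
    print(n,ray(c,*a,z).round(3), ray(d,*b,z).round(3) if b else "")
print("cams",-c["R"].T@c["t"],-d["R"].T@d["t"])
E
```

```text
bottlecap [ 0.574 -0.134  0.118] [ 0.586 -0.126  0.118]
bottlebase [ 0.582 -0.128  0.   ] [ 0.577 -0.139  0.   ]
jar [ 0.588 -0.236  0.02 ] [ 0.585 -0.233  0.02 ]
cap? [ 0.598 -0.326  0.007] [ 0.591 -0.334  0.007]
tape [0.798 0.023 0.02 ] 
cyl [ 0.873 -0.279  0.01 ] 
drv_handle [ 0.443 -0.154  0.013] 
drv_tip [ 0.454 -0.275  0.004] 
press [ 0.442 -0.449  0.01 ] 
cams [ 0.03902128 -0.74383152  0.86276663] [ 0.12140099 -0.685649    0.95881984]
```

View pics/crop1.png

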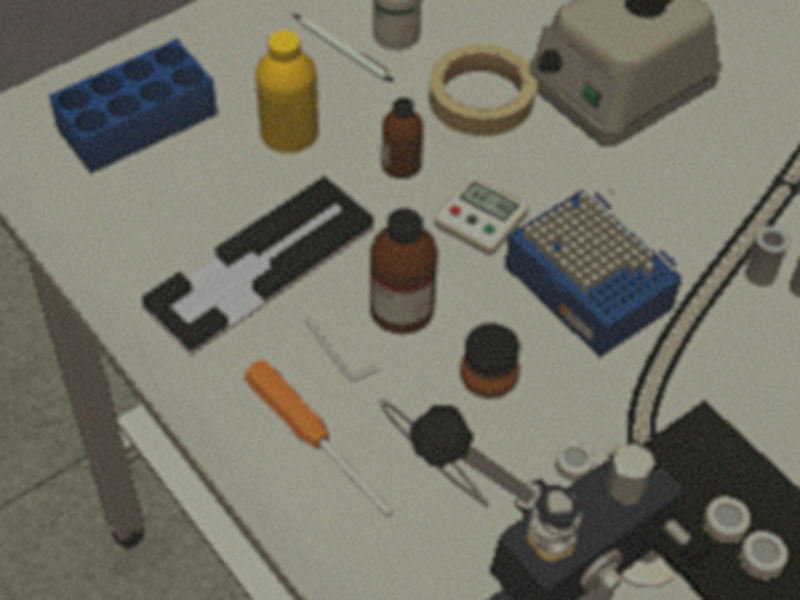

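The side crop shows the cap on the bench at crop (575,460), full image (410,304). Two other rings lie on the black plate and aren't it. The jar with its black lid is at (376,264), clear of the lever knob. Next I'll fit poses from the outlines.

```bash
cat > fit.py <<'E'
from h import *
from scipy.optimize import minimize
def hull_iou(cis,masks,pts,p):
    c,s=np.cos(p[2]),np.sin(p[2]); W=np.c_[pts[:,0]*c-pts[:,1]*s+p[0],pts[:,0]*s+pts[:,1]*c+p[1],pts[:,2]]; tot=0
    for ci,m in zip(cis,masks):
        P=np.array([proj(ci,w) for w in W]); im=np.zeros((480*4,640*4),np.uint8)
        cv2.fillConvexPoly(im,cv2.convexHull((P*4+1.5).round().astype(np.int32)),1); im=cv2.resize(im.astype(np.float32),(640,480),interpolation=cv2.INTER_AREA)
        tot+=np.minimum(im,m).sum()/np.maximum(im,m).sum()
    return tot/len(masks)
def boxpts(x,y,z,z0=0): return np.array([[a*x/2,b*y/2,h] for a in(-1,1) for b in(-1,1) for h in(z0,z)])
def cyl(r,h,z0=0): return np.array([[r*np.cos(a),r*np.sin(a),z] for a in np.linspace(0,2*np.pi,24,False) for z in(z0,h)])
def fit(cis,masks,pts,p0,yaw=True):
    f=lambda q:-hull_iou(cis,masks,pts,[q[0],q[1],q[2] if yaw else 0])
    r=minimize(f,p0,method="Nelder-Mead",options=dict(initial_simplex=np.array(p0)+np.array([[0,0,0],[.02,0,0],[0,.02,0],[0,0,.25]]),xatol=1e-4,fatol=1e-4,maxiter=200)); return r.x.round(4),-r.fun
E
python3 - <<'E'
from fit import *
cams=("scene","side"); cis=[optics.camera_info(c) for c in cams]; M={}
for c in cams:
    im=optics.grab_frame(c)
    for n in("tool_tray","small_rack","jar","screw_cap","amber_bottle"):
        M[c,n]=nets.outline_of(c,n)
    hsv=cv2.cvtColor(im,cv2.COLOR_RGB2HSV); m=cv2.inRange(hsv,(5,150,120),(16,255,255)); m[:,:270]=0;m[:,340:]=0; m[:270]=0; M[c,"h"]=m>0
def pick(c,n,X):
    u=proj(cis[cams.index(c)],X); ds=[d for d in M[c,n] if np.hypot(*(np.array(d["bbox"][:2])-u))<30]
    return min(ds,key=lambda d:np.hypot(*(np.array(d["bbox"][:2])-u)))["pixels"].astype(float) if ds else None
def go(n,pts,p0,yaw,zc):
    for use in (cams,("scene",),("side",)):
        ms=[(cis[cams.index(c)],pick(c,n,[p0[0],p0[1],zc])) for c in use]; ms=[m for m in ms if m[1] is not None]
        if ms: print(n,use,len(ms),*fit([m[0] for m in ms],[m[1] for m in ms],pts,p0,yaw))
ry=lambda u,v,z:ray(cis[0],u,v,z)
t=ry(293,245,.018); r=ry(241,183,.048)
for n,p,pts,y,z in [("tool_tray",[t[0],t[1],1.9],boxpts(.068,.208,.018),1,.009),("small_rack",[r[0],r[1],1.8],boxpts(.072,.14,.048),1,.024),("jar",[.588,-.235,0],np.r_[cyl(.025,.029),cyl(.0225,.045)],0,.022),("screw_cap",[.592,-.333,0],cyl(.0145,.014),0,.007),("amber_bottle",[.58,-.13,0],np.r_[cyl(.028,.08),cyl(.0145,.118)],0,.06)]:
    go(n,pts,p,y,z)
def go2(nm,u,v):
    p=ry(u,v,0);print(nm,p.round(3))
go2("yellowbase",303,198); go2("small amber base",348,211); go2("allenkey",326,275)
# knob triangulation
A=[];b=[]
for ci,(u,v) in zip(cis,((377,266),(356,294))):
    R,tt=ci["R"],ci["t"]
    for px,f,cc,k in((u,ci["fx"],ci["cx"],0),(v,ci["fy"],ci["cy"],1)):
        a=(px-cc)/f; A.append(R[k]-a*R[2]); b.append(a*tt[2]-tt[k])
print("knob",np.linalg.lstsq(np.array(A),np.array(b),rcond=None)[0].round(3))
for c,ci in zip(cams,cis):
    ys,xs=np.nonzero(M[c,"h"]); P=np.array([ray(ci,u,v,.013) for u,v in zip(xs,ys)])[:,:2].astype(np.float32); rr=cv2.minAreaRect(P); print("handle",c,len(P),np.round(rr[0],4),np.round(rr[1],3),rr[2],cv2.fitLine(P,cv2.DIST_L2,0,.01,.01).ravel().round(3))
print(state()["time"])
E
```

```text
tool_tray ('scene', 'side') 2 [ 0.5119 -0.0169  1.6629] 0.9216263129167823
tool_tray ('scene',) 1 [ 0.5127 -0.0166  1.661 ] 0.9052367920590009
tool_tray ('side',) 1 [ 0.5122 -0.0172  1.6606] 0.9402893062374778
small_rack ('scene', 'side') 2 [0.5167 0.2003 1.5205] 0.9347069451204382
small_rack ('scene',) 1 [0.5196 0.2031 1.5132] 0.9236400783178684
small_rack ('side',) 1 [0.5173 0.2    1.5194] 0.9601643492694076
jar ('scene', 'side') 2 [ 0.5978 -0.2256 -0.1131] 0.6496108137860224
jar ('scene',) 1 [ 0.5981 -0.2238 -0.1771] 0.3904176685368243
jar ('side',) 1 [ 0.5973 -0.2261 -0.148 ] 0.9091164884637029
screw_cap ('scene', 'side') 1 [ 0.5949 -0.3317 -0.0104] 0.8762019230769231
screw_cap ('side',) 1 [ 0.5949 -0.3317 -0.0104] 0.8762019230769231
amber_bottle ('scene', 'side') 2 [ 0.5825 -0.127   0.121 ] 0.9453260633307863
amber_bottle ('scene',) 1 [ 0.582  -0.1265 -0.0931] 0.9429399934521304
amber_bottle ('side',) 1 [ 0.5818 -0.1278 -0.0581] 0.9513157211812945
yellowbase [0.626 0.103 0.   ]
small amber base [0.682 0.002 0.   ]
allenkey [ 0.518 -0.127  0.   ]
knob [ 0.373 -0.414  0.366]
handle scene 389 [ 0.4432 -0.1515] [0.023 0.093] 2.182539224624634 [ 0.017 -1.     0.443 -0.151]
handle side 340 [ 0.4436 -0.1551] [0.022 0.084] 2.965210437774658 [ 0.066 -0.998  0.443 -0.157]
1.4
```

Everything fits: the tray is at (.512,-.017) yaw 1.66 and the rack at (.517,.200) yaw 1.52, with the yellow bottle at (.626,.103). The bottle goes to about (.643,.194) and the jar to about (.515,.09). I'll start with the bottle.

```bash
python3 - <<'E'
from h import *
s=state(); print(tool([.582,-.127,.26],s,np.radians(120)))
E
```

```text
{'d': array([-0.7236, -0.6057, -0.0845]), 'mm': array([-579., -485.,  -68.]), 'rz': np.float64(-0.6509), 'rz_alt': np.float64(1.4435)}
```

```bash
R='x'; python3 -m inch '[{"dx":-0.24,"dy":-0.2,"dz":-0.0845},{"dx":-0.24,"dy":-0.2,"dz":-0.0845},{"dx":-0.24,"dy":-0.2,"dz":-0.0845},{"dx":-0.24,"dy":-0.2,"dz":-0.0845},{"dx":-0.24,"dy":-0.2,"dz":-0.0845}]' 1; python3 -m inch '[{"dx":-0.24,"dy":-0.2},{"dx":-0.24,"dy":-0.2},{"dx":-0.24,"dy":-0.2},{"dx":-0.24,"dy":-0.2},{"dx":-0.24,"dy":-0.2}]'; python3 -m inch '[{"dx":-0.24,"dy":-0.2},{"dx":-0.24,"dy":-0.2},{"dx":-0.24,"dy":-0.2},{"dx":-0.24,"dy":-0.2},{"dx":-0.24,"dy":-0.2}]'
python3 -c "
from h import *
s=state();print(s['joint_pos'],tool([.582,-.127,.26],s,np.radians(120)))"
```

```text
[ 9.99017951e-01  5.26904884e-02  1.61291607e+00 -1.73186863e-05
  1.47599809e+00 -1.18995914e-01] {'d': array([-0.7236, -0.6057, -0.0845]), 'mm': array([-579., -485.,  -68.]), 'rz': np.float64(-0.6509), 'rz_alt': np.float64(1.4435)}validation failed for argument at $[0]...
validation failed for argument at $[0]...
validation failed for argument at $[0]...
```

```bash
python3 -m inch '[{"dx":-0.24,"dy":-0.2,"dz":-0.0845,"rx":0,"ry":0,"rz":0},{"dx":-0.24,"dy":-0.2,"dz":-0.0845,"rx":0,"ry":0,"rz":0},{"dx":-0.24,"dy":-0.2,"dz":-0.0845,"rx":0,"ry":0,"rz":0},{"dx":-0.24,"dy":-0.2,"dz":-0.0845,"rx":0,"ry":0,"rz":0},{"dx":-0.24,"dy":-0.2,"dz":-0.0845,"rx":0,"ry":0,"rz":0}]' 1
```

```text
time: 1.9
tool_pos: [0.3729, 0.3403, 0.2584]
tool_rot: [0.0, 0.224, 0.975, 0.0]
contact_force: [0.4, 0.6, -0.7]
gripper_width: 1.003
grasp_force: 0.0
```

Full rows work.

```bash
python3 -m inch '[{"dx":-0.24,"dy":-0.2,"dz":0,"rx":0,"ry":0,"rz":0},{"dx":-0.24,"dy":-0.2,"dz":0,"rx":0,"ry":0,"rz":0},{"dx":-0.24,"dy":-0.2,"dz":0,"rx":0,"ry":0,"rz":0},{"dx":-0.24,"dy":-0.2,"dz":0,"rx":0,"ry":0,"rz":0},{"dx":-0.24,"dy":-0.2,"dz":0,"rx":0,"ry":0,"rz":0}]' | sed -n 1,2p
python3 -m inch '[{"dx":-0.24,"dy":-0.2,"dz":0,"rx":0,"ry":0,"rz":-0.65},{"dx":-0.24,"dy":-0.2,"dz":0,"rx":0,"ry":0,"rz":-0.65},{"dx":-0.24,"dy":-0.2,"dz":0,"rx":0,"ry":0,"rz":-0.65},{"dx":-0.24,"dy":-0.2,"dz":0,"rx":0,"ry":0,"rz":-0.65},{"dx":-0.24,"dy":-0.2,"dz":0,"rx":0,"ry":0,"rz":-0.65}]'
python3 -c "
from h import *
s=state();print(s['joint_pos'],tool([.582,-.127,.26],s,np.radians(120)))
im=optics.grab_frame('wrist');ci=optics.camera_info('wrist')
cv2.imwrite('pics/w1.png',im[:,:,::-1])
for n in ('amber_bottle','driver','jar'): print(n,[(round(d['confidence'],2),np.round(d['bbox']),ray(ci,d['bbox'][0],d['bbox'][1],.118 if n[0]=='a' else .02).round(3)) for d in nets.boxes_of('wrist',n)])
"
```

```text
time: 2.4
tool_pos: [0.4757, 0.1122, 0.2581]
time: 2.9
tool_pos: [0.573, -0.1037, 0.2579]
tool_rot: [0.0, -0.132, 0.991, -0.0]
contact_force: [1.3, 0.9, -0.0]
gripper_width: 1.0
grasp_force: 0.0
[-3.06973517e-01 -7.93977952e-02  1.63554196e+00  2.42433039e-04
  1.58489404e+00 -2.14197591e+00] {'d': array([-0.0032, -0.031 , -0.0026]), 'mm': array([ -3., -25.,  -2.]), 'rz': np.float64(-0.1729), 'rz_alt': np.float64(1.9215)}
amber_bottle [(0.75, array([109., 156.,  30.,  26.]), array([ 0.573, -0.283,  0.118])), (0.72, array([380., 313.,  41.,  51.]), array([ 0.649, -0.028,  0.118])), (0.7, array([287., 203.,  55.,  68.]), array([ 0.572, -0.134,  0.118])), (0.57, array([488., 295.,  91.,  80.]), array([0.607, 0.06 , 0.118]))]
driver [(0.77, array([257.,  51., 177.,  57.]), array([ 0.453, -0.201,  0.02 ]))]
jar [(0.63, array([198., 183.,  52.,  45.]), array([ 0.597, -0.234,  0.02 ]))]
```

View pics/w1.png

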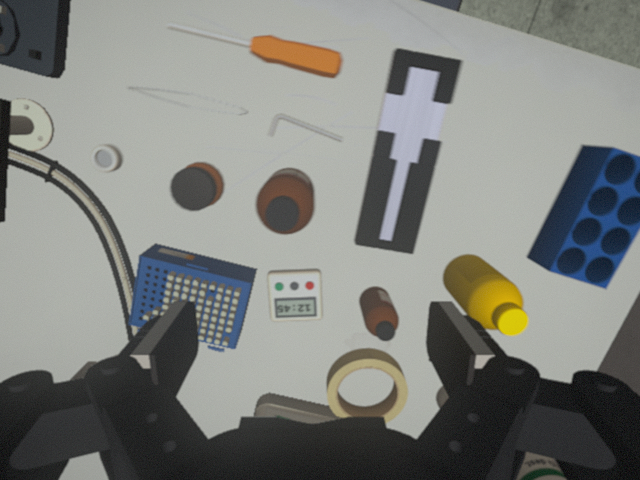

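The wrist view shows the whole work area: large bottle top (283,214), jar lid (194,187), cap (107,157), driver handle (297,56), tray (409,150), rack (590,215) and yellow bottle (510,320). I'll refine all the poses from this one picture.

```bash
python3 - <<'E'
from fit import *
ci=optics.camera_info('wrist'); im=optics.grab_frame('wrist')
for n,p,pts,y,z in [("tool_tray",[.512,-.017,1.66],boxpts(.068,.208,.018),1,.009),("small_rack",[.517,.2,1.52],boxpts(.072,.14,.048),1,.024),("jar",[.597,-.226,0],np.r_[cyl(.025,.029),cyl(.0225,.045)],0,.022),("screw_cap",[.595,-.332,0],cyl(.0145,.014),0,.007),("amber_bottle",[.58,-.13,0],np.r_[cyl(.028,.08),cyl(.0145,.118)],0,.06)]:
    u=proj(ci,[p[0],p[1],z]); ds=nets.outline_of('wrist',n)
    ds=[d for d in ds if np.hypot(*(np.array(d["bbox"][:2])-u))<50]
    if ds:
        d=min(ds,key=lambda d:np.hypot(*(np.array(d["bbox"][:2])-u))); print(n,*fit([ci],[d["pixels"].astype(float)],pts,p,y))
    else: print(n,"none",u)
print("bottle cap",ray(ci,283,214,.118)," jar lid",ray(ci,194,187,.045),"cap top",ray(ci,107,156,.014))
hsv=cv2.cvtColor(im,cv2.COLOR_RGB2HSV); m=cv2.inRange(hsv,(5,150,120),(16,255,255)); m[100:]=0
ys,xs=np.nonzero(m); P=np.array([ray(ci,u,v,.013) for u,v in zip(xs,ys)])[:,:2].astype(np.float32); print("handle",cv2.minAreaRect(P)); print("tip",ray(ci,169,26,.004))
for nm,u,v in(("tray TL",397,50),("tray TR",460,60),("tray BR",413,253),("tray BL",357,243)): print(nm,ray(ci,u,v,.018))
print("yellow top",ray(ci,513,320,.118)); s=state()
print(s["time"],tool([.582,-.127,.26],s,np.radians(120)))
E
```

```text
tool_tray [ 0.5114 -0.0163  1.6624] 0.968373332587861
small_rack [0.5164 0.2033 1.5024] 0.9576568754334518
jar [ 0.5966 -0.2238  0.0947] 0.9443599529398261
screw_cap [ 0.595  -0.3285  0.0242] 0.9021657329208128
amber_bottle [ 0.581  -0.1272  0.0492] 0.9686499308163669
bottle cap [ 0.57991815 -0.12654171  0.118     ]  jar lid [ 0.59256705 -0.22181439  0.045     ] cap top [ 0.59007965 -0.32571476  0.014     ]
handle ((0.44123637676239014, -0.15480060875415802), (0.02100246399641037, 0.09089668095111847), 1.8446475267410278)
tip [ 0.44737055 -0.28451142  0.004     ]
tray TL [ 0.4133227 -0.0576564  0.018    ]
tray TR [0.40609138 0.00594969 0.018     ]
tray BR [0.61013324 0.02591747 0.018     ]
tray BL [ 0.61483508 -0.03930629  0.018     ]
yellow top [0.62327442 0.10038256 0.118     ]
3.4 {'d': array([-0.0032, -0.0349, -0.0024]), 'mm': array([ -3., -28.,  -2.]), 'rz': np.float64(-0.1759), 'rz_alt': np.float64(1.9185)}
```

```bash
python3 -m inch '[{"dx":-0.003,"dy":-0.035,"dz":0,"rx":0,"ry":0,"rz":-0.1},{"dx":-0.003,"dy":-0.035,"dz":0.05,"rx":0,"ry":0,"rz":-0.1},{"dx":-0.003,"dy":-0.035,"dz":0.1,"rx":0,"ry":0,"rz":-0.1},{"dx":-0.003,"dy":-0.035,"dz":0.13,"rx":0,"ry":0,"rz":-0.1},{"dx":-0.003,"dy":-0.035,"dz":0.13,"rx":0,"ry":0,"rz":-0.1}]'
python3 -c "
from h import *
s=state();print(tool([.5808,-.127,.053],s))"
```

```text
time: 3.9
tool_pos: [0.5788, -0.1265, 0.1487]
tool_rot: [-0.004, -0.203, 0.979, 0.002]
contact_force: [-0.3, 0.7, -1.1]
gripper_width: 1.004
grasp_force: 0.0
{'d': array([-0.0028, -0.0023,  0.1196]), 'mm': array([-2., -2., 96.])}
```

```bash
python3 -m inch '[{"dx":-0.002,"dy":0,"dz":0.05,"rx":0,"ry":0,"rz":0},{"dx":-0.002,"dy":0,"dz":0.09,"rx":0,"ry":0,"rz":0},{"dx":-0.002,"dy":0,"dz":0.118,"rx":0,"ry":0,"rz":0},{"dx":-0.002,"dy":0,"dz":0.118,"rx":0,"ry":0,"rz":0}]'
python3 -m inch '[{"dx":0,"dy":0,"dz":0,"rx":0,"ry":0,"rz":0},{"dx":0,"dy":0,"dz":0,"rx":0,"ry":0,"rz":0},{"dx":0,"dy":0,"dz":0,"rx":0,"ry":0,"rz":0},{"dx":0,"dy":0,"dz":0,"rx":0,"ry":0,"rz":0},{"dx":0,"dy":0,"dz":0,"rx":0,"ry":0,"rz":0}]' -1
```

```text
time: 4.3
tool_pos: [0.5817, -0.1265, 0.0573]
tool_rot: [-0.002, -0.203, 0.979, 0.001]
contact_force: [-0.2, -1.1, -0.3]
gripper_width: 1.003
grasp_force: 0.0
time: 4.8
tool_pos: [0.5846, -0.1274, 0.0615]
tool_rot: [0.001, -0.203, 0.979, -0.0]
contact_force: [-0.9, 2.0, 6.1]
gripper_width: 0.306
grasp_force: 58.6
```

```bash
python3 - <<'E'
from h import *
im=optics.grab_frame('side'); s=state(); print(s["tool_pos"],s["gripper_width"],s["grasp_force"],s["contact_force"])
cv2.imwrite('pics/s2.png',cv2.resize(im[120:360,220:540,::-1],(800,600),interpolation=cv2.INTER_CUBIC))
E
```

```text
[ 0.58460182 -0.12742028  0.06148978] 0.30984377975624167 58.5726742787665 [-0.65115216  1.87296114  6.0417632 ]
```

View pics/s2.png

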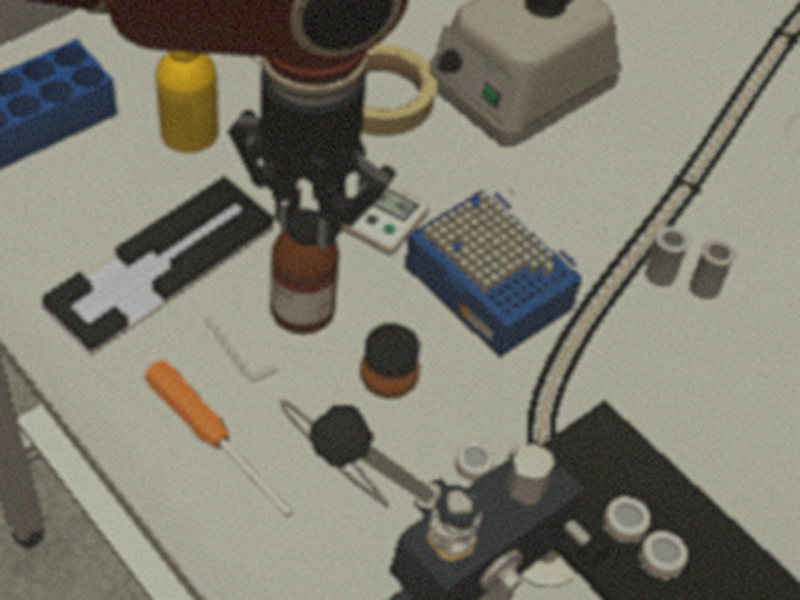

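The picture shows the fingers have slid up the shoulder and hold the bottle at its neck, crop (305,235), still upright. That hold is secure and it hangs stably, so I'll lift slowly and check.

```bash
python3 -m inch '[{"dx":0,"dy":0,"dz":-0.02,"rx":0,"ry":0,"rz":0},{"dx":0,"dy":0,"dz":-0.05,"rx":0,"ry":0,"rz":0},{"dx":0,"dy":0,"dz":-0.09,"rx":0,"ry":0,"rz":0},{"dx":0,"dy":0,"dz":-0.14,"rx":0,"ry":0,"rz":0},{"dx":0,"dy":0,"dz":-0.2,"rx":0,"ry":0,"rz":0}]'
python3 -m inch '[{"dx":0,"dy":0,"dz":-0.02,"rx":0,"ry":0,"rz":0},{"dx":0,"dy":0,"dz":-0.02,"rx":0,"ry":0,"rz":0}]'
python3 - <<'E'
from h import *
im=optics.grab_frame('side'); s=state(); print(tool([.644,.196,s["tool_pos"][2]],s))
cv2.imwrite('pics/s3.png',im[60:360,200:520,::-1])
E
```

```text
time: 5.35
tool_pos: [0.5819, -0.1273, 0.2192]
tool_rot: [-0.002, -0.203, 0.979, 0.001]
contact_force: [0.9, -0.2, -3.3]
gripper_width: 0.302
grasp_force: 58.6
time: 5.55
tool_pos: [0.5852, -0.1283, 0.2394]
tool_rot: [0.003, -0.203, 0.979, -0.002]
contact_force: [-0.1, 0.2, -3.2]
gripper_width: 0.306
grasp_force: 58.5
{'d': array([-2.299e-01,  3.417e-01, -1.000e-04]), 'mm': array([-184.,  273.,   -0.])}
```

View pics/s3.png

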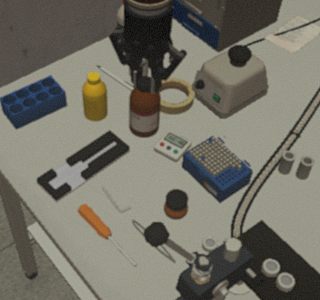

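The bottle hangs upright at crop (145,112). I'll carry it over to behind the rack.

```bash
python3 -m inch '[{"dx":-0.02,"dy":0.03,"dz":0,"rx":0,"ry":0,"rz":0},{"dx":-0.048,"dy":0.07,"dz":0,"rx":0,"ry":0,"rz":0},{"dx":-0.079,"dy":0.115,"dz":0,"rx":0,"ry":0,"rz":0},{"dx":-0.11,"dy":0.16,"dz":0,"rx":0,"ry":0,"rz":0},{"dx":-0.14,"dy":0.205,"dz":0,"rx":0,"ry":0,"rz":0}]' | sed -n 2p
python3 -m inch '[{"dx":-0.03,"dy":0.045,"dz":0,"rx":0,"ry":0,"rz":0},{"dx":-0.06,"dy":0.085,"dz":0,"rx":0,"ry":0,"rz":0},{"dx":-0.08,"dy":0.116,"dz":0,"rx":0,"ry":0,"rz":0},{"dx":-0.0914,"dy":0.134,"dz":0,"rx":0,"ry":0,"rz":0},{"dx":-0.0914,"dy":0.134,"dz":0,"rx":0,"ry":0,"rz":0}]'
python3 - <<'E'
from h import *
s=state(); print(s["tool_pos"],tool([.646,.1945,.09],s))
im=optics.grab_frame('side'); cv2.imwrite('pics/s4.png',im[40:280,180:500,::-1])
E
```

```text
tool_pos: [0.6193, 0.0689, 0.2303]
time: 6.6
tool_pos: [0.6442, 0.1963, 0.2314]
tool_rot: [-0.003, -0.204, 0.979, 0.0]
contact_force: [0.1, -0.8, -3.3]
gripper_width: 0.307
grasp_force: 59.4
[0.64423783 0.19628558 0.23144313] {'d': array([-0.0021, -0.0032,  0.1768]), 'mm': array([ -2.,  -3., 141.])}
```

View pics/s4.png

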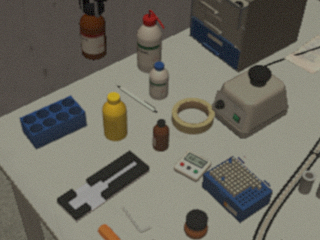

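Bottle upright over the spot at crop (93,40). I'll lower it.

```bash
python3 -m inch '[{"dx":-0.002,"dy":-0.003,"dz":0.05,"rx":0,"ry":0,"rz":0},{"dx":-0.002,"dy":-0.003,"dz":0.1,"rx":0,"ry":0,"rz":0},{"dx":-0.002,"dy":-0.003,"dz":0.14,"rx":0,"ry":0,"rz":0},{"dx":-0.002,"dy":-0.003,"dz":0.165,"rx":0,"ry":0,"rz":0},{"dx":-0.002,"dy":-0.003,"dz":0.177,"rx":0,"ry":0,"rz":0}]' | sed -n 2,4p
python3 -m inch '[{"dx":0,"dy":0,"dz":0.008,"rx":0,"ry":0,"rz":0},{"dx":0,"dy":0,"dz":0.016,"rx":0,"ry":0,"rz":0},{"dx":0,"dy":0,"dz":0.022,"rx":0,"ry":0,"rz":0},{"dx":0,"dy":0,"dz":0.026,"rx":0,"ry":0,"rz":0},{"dx":0,"dy":0,"dz":0.026,"rx":0,"ry":0,"rz":0}]' | sed -n 2,4p
python3 - <<'E'
from fit import *
s=state(); print(s["tool_pos"],tool([.646,.1945,.0615],s),s["contact_force"])
for c in("scene","side"):
    im=optics.grab_frame(c);ci=optics.camera_info(c); u=proj(ci,[.643,.194,.06])
    ds=[d for d in nets.outline_of(c,"amber_bottle") if np.hypot(*(np.array(d["bbox"][:2])-u))<25]
    # match only lower body (rest hidden by gripper): base point
    print(c,u.round(),[(d["bbox"],round(d["confidence"],2)) for d in ds], "base bottom px expected",proj(ci,[.643,.194,0]).round())
E
```

```text
tool_pos: [0.6456, 0.1908, 0.0893]
tool_rot: [-0.003, -0.202, 0.979, -0.0]
contact_force: [-0.8, 0.4, -3.0]
tool_pos: [0.6482, 0.1932, 0.073]
tool_rot: [0.0, -0.203, 0.979, -0.0]
contact_force: [-0.3, -0.1, -3.4]
[0.64820046 0.19322478 0.07300267] {'d': array([0.0019, 0.0026, 0.0144]), 'mm': array([ 2.,  2., 12.])} [-0.25572944 -0.118794   -3.35778527]
scene [286. 157.] [([287.1, 155.2, 20.6, 47.4], 0.68)] base bottom px expected [287. 177.]
side [278. 130.] [([281.4, 125.8, 26.1, 53.6], 0.76)] base bottom px expected [280. 148.]
```

```bash
python3 -m inch '[{"dx":0.002,"dy":0.002,"dz":0.005,"rx":0,"ry":0,"rz":0},{"dx":0.002,"dy":0.002,"dz":0.009,"rx":0,"ry":0,"rz":0},{"dx":0.002,"dy":0.002,"dz":0.012,"rx":0,"ry":0,"rz":0},{"dx":0.002,"dy":0.002,"dz":0.015,"rx":0,"ry":0,"rz":0},{"dx":0.002,"dy":0.002,"dz":0.015,"rx":0,"ry":0,"rz":0}]' | sed -n 2,4p
```

```text
tool_pos: [0.6465, 0.1943, 0.0616]
tool_rot: [0.0, -0.203, 0.979, 0.0]
contact_force: [-1.1, -0.8, 1.6]
```

```bash
python3 -m inch '[{"dx":0,"dy":0,"dz":0,"rx":0,"ry":0,"rz":0},{"dx":0,"dy":0,"dz":0,"rx":0,"ry":0,"rz":0},{"dx":0,"dy":0,"dz":0,"rx":0,"ry":0,"rz":0}]' 0.4 | sed -n 5p
python3 -m inch '[{"dx":0,"dy":0,"dz":-0.02,"rx":0,"ry":0,"rz":0},{"dx":0,"dy":0,"dz":-0.06,"rx":0,"ry":0,"rz":0},{"dx":0,"dy":0,"dz":-0.12,"rx":0,"ry":0,"rz":0},{"dx":0,"dy":0,"dz":-0.18,"rx":0,"ry":0,"rz":0},{"dx":0,"dy":0,"dz":-0.24,"rx":0,"ry":0,"rz":0}]' | sed -n 2,4p
python3 - <<'E'
from fit import *
cis=[];ms=[]
for c in("scene","side"):
    im=optics.grab_frame(c);ci=optics.camera_info(c); u=proj(ci,[.643,.194,.06])
    ds=[d for d in nets.outline_of(c,"amber_bottle") if np.hypot(*(np.array(d["bbox"][:2])-u))<25]
    if ds: cis.append(ci);ms.append(ds[0]["pixels"].astype(float)); print(c,fit([ci],ms[-1:],np.r_[cyl(.028,.08),cyl(.0145,.118)],[.643,.194,0],0))
s=state(); print(s["time"],s["joint_pos"],tool([.5965,-.2245,.25],s,np.radians(90)))
E
```

```text
gripper_width: 0.702
tool_pos: [0.6459, 0.194, 0.2563]
tool_rot: [0.001, -0.203, 0.979, -0.0]
contact_force: [0.2, -0.7, 0.5]
scene (array([0.6434, 0.1921, 0.1282]), np.float64(0.7949839072083561))
side (array([0.6435, 0.1929, 0.1056]), np.float64(0.7809623174174543))
9.35 [ 1.81504563e-01  1.37066195e-01  1.41606226e+00 -4.76477378e-05
  1.58224577e+00 -1.79747303e+00] {'d': array([ 0.2661, -0.4552,  0.0079]), 'mm': array([ 213., -364.,    6.]), 'rz': np.float64(0.2721), 'rz_alt': np.float64(-1.8223)}
```

Bottle stands at (.6435,.1925), within tolerance. Next is the jar.

```bash
python3 -m inch '[{"dx":0.146,"dy":-0.25,"dz":0,"rx":0,"ry":0,"rz":0},{"dx":0.146,"dy":-0.25,"dz":0,"rx":0,"ry":0,"rz":0},{"dx":0.146,"dy":-0.25,"dz":0,"rx":0,"ry":0,"rz":0},{"dx":0.146,"dy":-0.25,"dz":0,"rx":0,"ry":0,"rz":0},{"dx":0.146,"dy":-0.25,"dz":0,"rx":0,"ry":0,"rz":0}]' 1 | sed -n 2p
python3 -m inch '[{"dx":0.12,"dy":-0.205,"dz":0.05,"rx":0,"ry":0,"rz":0.27},{"dx":0.12,"dy":-0.205,"dz":0.05,"rx":0,"ry":0,"rz":0.27},{"dx":0.12,"dy":-0.205,"dz":0.05,"rx":0,"ry":0,"rz":0.27},{"dx":0.12,"dy":-0.205,"dz":0.05,"rx":0,"ry":0,"rz":0.27},{"dx":0.12,"dy":-0.205,"dz":0.05,"rx":0,"ry":0,"rz":0.27}]' | sed -n 2,3p
python3 - <<'E'
from fit import *
im=optics.grab_frame('wrist'); ci=optics.camera_info('wrist')
for n,p,pts,zc in (("jar",[.597,-.226,0],np.r_[cyl(.025,.029),cyl(.0225,.045)],.022),("screw_cap",[.595,-.33,0],cyl(.0145,.014),.007)):
    u=proj(ci,[p[0],p[1],zc]); ds=[d for d in nets.outline_of('wrist',n) if np.hypot(*(np.array(d["bbox"][:2])-u))<60]
    print(n,u.round(),len(ds),fit([ci],[ds[0]["pixels"].astype(float)],pts,p,0) if ds else "")
s=state(); print(s["time"],s["joint_pos"],tool([.5965,-.2245,.006],s,np.radians(90)))
E
```

```text
tool_pos: [0.6166, -0.0388, 0.251]
tool_pos: [0.5922, -0.2286, 0.2087]
tool_rot: [-0.003, 0.001, 1.0, 0.001]
jar [312. 206.] 1 (array([ 0.598 , -0.2214,  0.0364]), np.float64(0.949408933435591))
screw_cap [208. 202.] 1 (array([ 0.5968, -0.3271,  0.0641]), np.float64(0.9396812749003984))
10.5 [-4.77562911e-01  6.81874808e-02  1.56477915e+00  4.71846226e-04
  1.51108422e+00 -2.05129634e+00] {'d': array([-0.0029, -0.001 ,  0.257 ]), 'mm': array([ -2.,  -1., 206.]), 'rz': np.float64(0.0019), 'rz_alt': np.float64(-2.0925)}
```

```bash
python3 -m inch '[{"dx":-0.005,"dy":0.002,"dz":0.06,"rx":0,"ry":0,"rz":0},{"dx":-0.005,"dy":0.002,"dz":0.12,"rx":0,"ry":0,"rz":0},{"dx":-0.005,"dy":0.002,"dz":0.18,"rx":0,"ry":0,"rz":0},{"dx":-0.005,"dy":0.002,"dz":0.22,"rx":0,"ry":0,"rz":0},{"dx":-0.005,"dy":0.002,"dz":0.24,"rx":0,"ry":0,"rz":0}]' | sed -n 2p
python3 -m inch '[{"dx":0,"dy":0,"dz":0.012,"rx":0,"ry":0,"rz":0},{"dx":0,"dy":0,"dz":0.013,"rx":0,"ry":0,"rz":0},{"dx":0,"dy":0,"dz":0.013,"rx":0,"ry":0,"rz":0}]' | sed -n 2,4p
python3 -c "
from h import *
print(tool([.598,-.222,.006]))"
```

```text
tool_pos: [0.597, -0.2198, 0.0167]
tool_pos: [0.6008, -0.2234, 0.0126]
tool_rot: [0.002, -0.002, 1.0, -0.001]
contact_force: [0.2, 0.2, 0.9]
{'d': array([0.0035, 0.0017, 0.0083]), 'mm': array([3., 1., 7.])}
```

```bash
python3 -m inch '[{"dx":0.002,"dy":0.001,"dz":0.008,"rx":0,"ry":0,"rz":0},{"dx":0.002,"dy":0.001,"dz":0.008,"rx":0,"ry":0,"rz":0}]' | sed -n 2,4p
python3 -m inch '[{"dx":0,"dy":0,"dz":0,"rx":0,"ry":0,"rz":0},{"dx":0,"dy":0,"dz":0,"rx":0,"ry":0,"rz":0},{"dx":0,"dy":0,"dz":0,"rx":0,"ry":0,"rz":0},{"dx":0,"dy":0,"dz":0,"rx":0,"ry":0,"rz":0}]' -1
python3 -m inch '[{"dx":0,"dy":0,"dz":-0.02,"rx":0,"ry":0,"rz":0},{"dx":0,"dy":0,"dz":-0.06,"rx":0,"ry":0,"rz":0},{"dx":0,"dy":0,"dz":-0.12,"rx":0,"ry":0,"rz":0},{"dx":0,"dy":0,"dz":-0.17,"rx":0,"ry":0,"rz":0},{"dx":0,"dy":0,"dz":-0.2,"rx":0,"ry":0,"rz":0}]'
python3 -c "
from h import *
print(tool([.515,.092,.17]))"
```

```text
tool_pos: [0.5979, -0.2223, 0.0047]
tool_rot: [0.0, -0.002, 1.0, -0.0]
contact_force: [-0.5, 0.0, -0.2]
time: 11.9
tool_pos: [0.5987, -0.2226, 0.0058]
tool_rot: [0.001, -0.001, 1.0, -0.0]
contact_force: [-0.9, 1.8, 8.1]
gripper_width: 0.329
grasp_force: 4.0
time: 12.4
tool_pos: [0.5993, -0.223, 0.1699]
tool_rot: [0.003, -0.002, 1.0, -0.002]
contact_force: [0.6, -0.6, 0.5]
gripper_width: -0.0
grasp_force: 0.0
{'d': array([ 0.104 ,  0.3941, -0.002 ]), 'mm': array([ 83., 315.,  -2.])}
```

The jar slipped out as the fingers closed. The fingertips look higher than the reported TCP, so I'll check where they appear against the projected TCP.

```bash
python3 - <<'E'
from h import *
s=state(); T=[]
for c in('scene','side'):
    im=optics.grab_frame(c).copy(); ci=optics.camera_info(c); u=proj(ci,s["tool_pos"]); print(c,u,s["tool_pos"])
    x,y=np.clip(u.round().astype(int),[80,100],[560,380]); k=im[y-100:y+140,x-80:x+80,::-1].copy(); k=cv2.resize(k,(400,600),interpolation=cv2.INTER_CUBIC)
    q=((u-[x-80,y-100])*2.5).astype(int); cv2.circle(k,tuple(int(v) for v in q),4,(0,0,255),1); T.append(k)
cv2.imwrite('pics/tip.png',np.hstack(T))
E
```

```text
scene [393.6210021  223.72814653] [ 0.59925093 -0.22299559  0.1698687 ]
side [381.84739589 216.26413182] [ 0.59925093 -0.22299559  0.1698687 ]
```

View pics/tip.png

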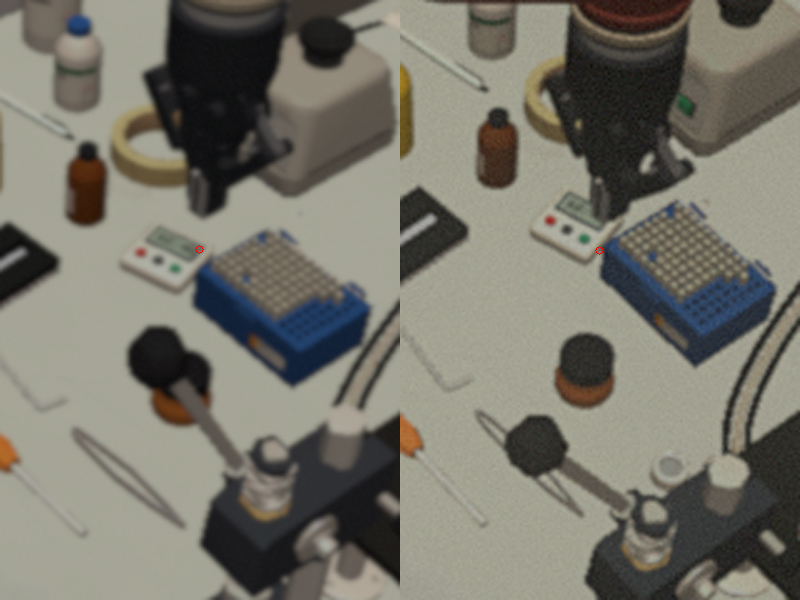

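The view shows the jar still upright where it was, and the closed fingertips about 15 px above the projected TCP (red circle). I'll triangulate the real tip to get the offset.

```bash
python3 - <<'E'
from fit import *
A=[];b=[]
for c,(u,v) in(("scene",(396.8,208.8)),("side",(384,202))):
    ci=optics.camera_info(c); R,t=ci["R"],ci["t"]
    for px,f,cc,k in((u,ci["fx"],ci["cx"],0),(v,ci["fy"],ci["cy"],1)):
        a=(px-cc)/f; A.append(R[k]-a*R[2]); b.append(a*t[2]-t[k])
X=np.linalg.lstsq(np.array(A),np.array(b),rcond=None)[0]; s=state(); print("tip",X,"tcp",s["tool_pos"],"diff",X-s["tool_pos"])
for z in(.19,.195,.2,.205): print(z,[proj(optics.camera_info(c),[*s["tool_pos"][:2],z]).round(1) for c in("scene","side")])
im=optics.grab_frame('wrist'); ci=optics.camera_info('wrist')
for n,p,pts,zc in (("jar",[.597,-.226,0],np.r_[cyl(.025,.029),cyl(.0225,.045)],.022),("screw_cap",[.595,-.33,0],cyl(.0145,.014),.007)):
    u=proj(ci,[p[0],p[1],zc]); ds=[d for d in nets.outline_of('wrist',n) if np.hypot(*(np.array(d["bbox"][:2])-u))<60]
    print(n,u.round(),len(ds),fit([ci],[ds[0]["pixels"].astype(float)],pts,p,0) if ds else "")
E
```

```text
tip [ 0.60824286 -0.21662631  0.19713985] tcp [ 0.60055348 -0.22364478  0.17119784] diff [0.00768938 0.00701847 0.02594201]
0.19 [array([395.4, 215.4]), array([383.5, 209. ])]
0.195 [array([395.6, 213.3]), array([383.7, 207.2])]
0.2 [array([395.9, 211.2]), array([384. , 205.4])]
0.205 [array([396.2, 209.1]), array([384.2, 203.5])]
jar [309. 208.] 1 (array([ 0.5943, -0.223 , -0.0032]), np.float64(0.9298289012574726))
screw_cap [193. 201.] 1 (array([ 0.592 , -0.3268,  0.0965]), np.float64(0.944009445687298))
```

The real fingertips sit about 30 mm behind the reported TCP. I'll retry the jar about 35 mm deeper, checking the force.

```bash
python3 -m inch '[{"dx":0.004,"dy":0.001,"dz":0,"rx":0,"ry":0,"rz":0},{"dx":0.004,"dy":0.001,"dz":0.04,"rx":0,"ry":0,"rz":0},{"dx":0.004,"dy":0.001,"dz":0.1,"rx":0,"ry":0,"rz":0},{"dx":0.004,"dy":0.001,"dz":0.16,"rx":0,"ry":0,"rz":0},{"dx":0.004,"dy":0.001,"dz":0.2,"rx":0,"ry":0,"rz":0}]' 1 | sed -n 2,4p
python3 -m inch '[{"dx":0,"dy":0,"dz":0.02,"rx":0,"ry":0,"rz":0},{"dx":0,"dy":0,"dz":0.03,"rx":0,"ry":0,"rz":0},{"dx":0,"dy":0,"dz":0.035,"rx":0,"ry":0,"rz":0},{"dx":0,"dy":0,"dz":0.035,"rx":0,"ry":0,"rz":0}]' | sed -n 2,4p
python3 -c "
from h import *
print(tool([.596,-.222,-.03]))"
```

```text
tool_pos: [0.5905, -0.2195, -0.0019]
tool_rot: [-0.004, -0.002, 1.0, 0.002]
contact_force: [-0.5, 0.6, -0.6]
tool_pos: [0.5954, -0.2219, -0.0227]
tool_rot: [0.001, -0.002, 1.0, -0.0]
contact_force: [-0.5, -0.4, 0.6]
{'d': array([-0.0007, -0.0001,  0.0092]), 'mm': array([-1., -0.,  7.])}
```

```bash
python3 -m inch '[{"dx":0,"dy":0,"dz":0.005,"rx":0,"ry":0,"rz":0},{"dx":0,"dy":0,"dz":0.009,"rx":0,"ry":0,"rz":0},{"dx":0,"dy":0,"dz":0.009,"rx":0,"ry":0,"rz":0}]' | sed -n 2,4p
python3 -m inch '[{"dx":0,"dy":0,"dz":0,"rx":0,"ry":0,"rz":0},{"dx":0,"dy":0,"dz":0,"rx":0,"ry":0,"rz":0},{"dx":0,"dy":0,"dz":0,"rx":0,"ry":0,"rz":0},{"dx":0,"dy":0,"dz":0,"rx":0,"ry":0,"rz":0}]' -1
```

```text
tool_pos: [0.5946, -0.2214, -0.0308]
tool_rot: [0.0, -0.002, 1.0, -0.0]
contact_force: [-0.6, -0.2, -1.2]
time: 14.25
tool_pos: [0.5952, -0.2218, -0.0301]
tool_rot: [0.001, -0.002, 1.0, -0.0]
contact_force: [-0.9, -0.6, 4.6]
gripper_width: 0.537
grasp_force: 61.7
```

Gripping the lid (45 mm). I'll lift and carry it to the jar spot.

```bash
python3 -m inch '[{"dx":0,"dy":0,"dz":-0.02,"rx":0,"ry":0,"rz":0},{"dx":0,"dy":0,"dz":-0.06,"rx":0,"ry":0,"rz":0},{"dx":0,"dy":0,"dz":-0.11,"rx":0,"ry":0,"rz":0},{"dx":0,"dy":0.02,"dz":-0.15,"rx":0,"ry":0,"rz":0},{"dx":0.01,"dy":0.06,"dz":-0.15,"rx":0,"ry":0,"rz":0}]' | sed -n 2,6p
python3 -m inch '[{"dx":0.015,"dy":0.055,"dz":0,"rx":0,"ry":0,"rz":0},{"dx":0.028,"dy":0.11,"dz":0,"rx":0,"ry":0,"rz":0},{"dx":0.042,"dy":0.165,"dz":0,"rx":0,"ry":0,"rz":0},{"dx":0.056,"dy":0.22,"dz":0,"rx":0,"ry":0,"rz":0},{"dx":0.07,"dy":0.265,"dz":0,"rx":0,"ry":0,"rz":0}]' | sed -n 2,4p
python3 -m inch '[{"dx":0.015,"dy":0.05,"dz":0,"rx":0,"ry":0,"rz":0},{"dx":0.02,"dy":0.067,"dz":0,"rx":0,"ry":0,"rz":0},{"dx":0.02,"dy":0.067,"dz":0,"rx":0,"ry":0,"rz":0}]' | sed -n 2,6p
python3 - <<'E'
from h import *
s=state(); print(s["tool_pos"],tool([.515,.092,-.029],s))
im=optics.grab_frame('scene'); cv2.imwrite('pics/j1.png',cv2.resize(im[100:340,180:500,::-1],(640,480)))
E
```

```text
tool_pos: [0.5908, -0.1762, 0.097]
tool_rot: [0.006, -0.0, 1.0, -0.003]
contact_force: [1.0, 0.3, -1.4]
gripper_width: 0.536
grasp_force: 61.6
tool_pos: [0.5286, 0.0406, 0.0896]
tool_rot: [0.0, -0.002, 1.0, 0.0]
contact_force: [0.1, 0.8, -1.1]
tool_pos: [0.5128, 0.0935, 0.0893]
tool_rot: [0.0, -0.003, 1.0, -0.0]
contact_force: [-0.6, -0.0, -1.0]
gripper_width: 0.534
grasp_force: 61.7
[0.51276541 0.0934688  0.08931441] {'d': array([-0.0027, -0.0018,  0.1479]), 'mm': array([ -2.,  -1., 118.])}
```

View pics/j1.png

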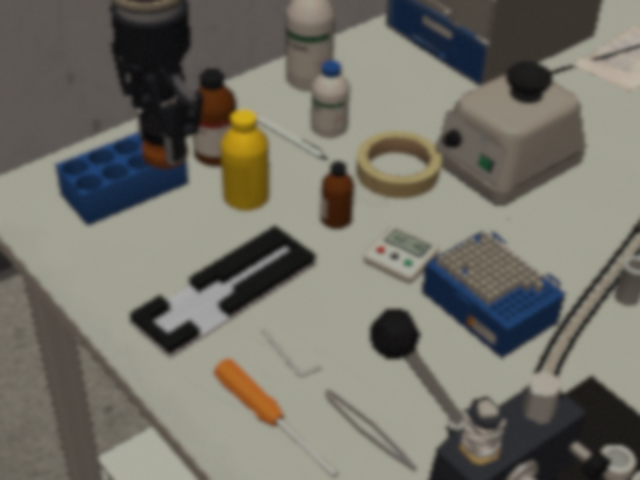

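The jar is held at crop (163,150), and the bottle stands behind the rack at crop (213,120). I'll lower the jar.

```bash
python3 -m inch '[{"dx":-0.003,"dy":-0.002,"dz":0.04,"rx":0,"ry":0,"rz":0},{"dx":-0.003,"dy":-0.002,"dz":0.08,"rx":0,"ry":0,"rz":0},{"dx":-0.003,"dy":-0.002,"dz":0.11,"rx":0,"ry":0,"rz":0},{"dx":-0.003,"dy":-0.002,"dz":0.13,"rx":0,"ry":0,"rz":0},{"dx":-0.003,"dy":-0.002,"dz":0.138,"rx":0,"ry":0,"rz":0}]' | sed -n 2,4p
python3 -m inch '[{"dx":0,"dy":0,"dz":0.003,"rx":0,"ry":0,"rz":0},{"dx":0,"dy":0,"dz":0.006,"rx":0,"ry":0,"rz":0},{"dx":0,"dy":0,"dz":0.009,"rx":0,"ry":0,"rz":0},{"dx":0,"dy":0,"dz":0.011,"rx":0,"ry":0,"rz":0},{"dx":0,"dy":0,"dz":0.011,"rx":0,"ry":0,"rz":0}]' | sed -n 2,4p
```

```text
tool_pos: [0.5147, 0.0888, -0.0236]
tool_rot: [-0.002, -0.001, 1.0, -0.0]
contact_force: [-1.0, 0.3, -1.7]
tool_pos: [0.5161, 0.0904, -0.03]
tool_rot: [0.0, -0.002, 1.0, -0.0]
contact_force: [0.5, -0.2, -1.2]
```

```bash
python3 -m inch '[{"dx":0,"dy":0,"dz":0.0012,"rx":0,"ry":0,"rz":0},{"dx":0,"dy":0,"dz":0.0025,"rx":0,"ry":0,"rz":0},{"dx":0,"dy":0,"dz":0.0025,"rx":0,"ry":0,"rz":0}]' | sed -n 2,4p
```

```text
tool_pos: [0.5161, 0.0904, -0.0302]
tool_rot: [-0.0, -0.002, 1.0, -0.0]
contact_force: [-7.1, -0.8, 12.0]
```

```bash
python3 -m inch '[{"dx":0,"dy":0,"dz":0,"rx":0,"ry":0,"rz":0},{"dx":0,"dy":0,"dz":0,"rx":0,"ry":0,"rz":0},{"dx":0,"dy":0,"dz":0,"rx":0,"ry":0,"rz":0}]' 0.5 | sed -n 4,5p
python3 -m inch '[{"dx":0,"dy":0,"dz":-0.03,"rx":0,"ry":0,"rz":0},{"dx":0,"dy":0,"dz":-0.08,"rx":0,"ry":0,"rz":0},{"dx":0,"dy":0,"dz":-0.14,"rx":0,"ry":0,"rz":0},{"dx":0,"dy":0,"dz":-0.2,"rx":0,"ry":0,"rz":0},{"dx":0,"dy":0,"dz":-0.26,"rx":0,"ry":0,"rz":0}]' | sed -n 2,4p
python3 - <<'E'
from fit import *
im=optics.grab_frame('wrist'); ci=optics.camera_info('wrist')
p=[.516,.09,0];u=proj(ci,[*p[:2],.022]); ds=[d for d in nets.outline_of('wrist',"jar") if np.hypot(*(np.array(d["bbox"][:2])-u))<60]
print(len(ds),fit([ci],[ds[0]["pixels"].astype(float)],np.r_[cyl(.025,.029),cyl(.0225,.045)],p,0) if ds else "")
s=state(); print(s["time"],s["joint_pos"],tool([.594,-.327,.2],s,0))
cv2.imwrite('pics/w2.png',im[:,:,::-1])
E
```

```text
contact_force: [-0.4, 0.4, 0.6]
gripper_width: 0.755
tool_pos: [0.5154, 0.0904, 0.1773]
tool_rot: [-0.0, -0.002, 1.0, -0.0]
contact_force: [0.6, 0.5, -0.4]
1 (array([0.529 , 0.0907, 0.0822]), np.float64(0.9693042291950886))
17.8 [ 3.14434698e-02 -1.87509468e-01  1.85427481e+00  1.76823149e-05
  1.45937648e+00 -1.54269631e+00] {'d': array([-0.0901, -0.5223, -0.0178]), 'mm': array([ -72., -418.,  -14.]), 'rz': np.float64(-1.045), 'rz_alt': np.float64(1.0494)}
```

```bash
python3 -m inch '[{"dx":-0.05,"dy":-0.29,"dz":-0.02,"rx":0,"ry":0,"rz":0},{"dx":-0.05,"dy":-0.29,"dz":-0.02,"rx":0,"ry":0,"rz":0},{"dx":-0.05,"dy":-0.29,"dz":-0.02,"rx":0,"ry":0,"rz":0},{"dx":-0.05,"dy":-0.29,"dz":-0.02,"rx":0,"ry":0,"rz":0},{"dx":-0.05,"dy":-0.29,"dz":-0.02,"rx":0,"ry":0,"rz":0}]' 1 | sed -n 2p
python3 -m inch '[{"dx":-0.04,"dy":-0.232,"dz":0,"rx":0,"ry":0,"rz":0.5},{"dx":-0.04,"dy":-0.232,"dz":0,"rx":0,"ry":0,"rz":0.5},{"dx":-0.04,"dy":-0.232,"dz":0,"rx":0,"ry":0,"rz":0.5},{"dx":-0.04,"dy":-0.232,"dz":0,"rx":0,"ry":0,"rz":0.5},{"dx":-0.04,"dy":-0.232,"dz":0,"rx":0,"ry":0,"rz":0.5}]' | sed -n 2,3p
python3 -m inch '[{"dx":0,"dy":0,"dz":0,"rx":0,"ry":0,"rz":0.549},{"dx":0,"dy":0,"dz":0,"rx":0,"ry":0,"rz":0.549},{"dx":0,"dy":0,"dz":0,"rx":0,"ry":0,"rz":0.549},{"dx":0,"dy":0,"dz":0,"rx":0,"ry":0,"rz":0.549},{"dx":0,"dy":0,"dz":0,"rx":0,"ry":0,"rz":0.549}]' | sed -n 2,4p
python3 - <<'E'
from fit import *
im=optics.grab_frame('wrist'); ci=optics.camera_info('wrist')
p=[.595,-.327,0];u=proj(ci,[*p[:2],.007]); ds=[d for d in nets.outline_of('wrist',"screw_cap") if np.hypot(*(np.array(d["bbox"][:2])-u))<60]
f=fit([ci],[ds[0]["pixels"].astype(float)],cyl(.0145,.014),p,0) if ds else None; print(u,f)
cis=[];ms=[]
for c in("scene","side"):
    optics.grab_frame(c);cc=optics.camera_info(c); v=proj(cc,[.52,.09,.022])
    e=[d for d in nets.outline_of(c,"jar") if np.hypot(*(np.array(d["bbox"][:2])-v))<25]
    if e: print(c,"jar",fit([cc],[e[0]["pixels"].astype(float)],np.r_[cyl(.025,.029),cyl(.0225,.045)],[.52,.09,0],0))
s=state(); print(s["time"],s["joint_pos"],s["tool_pos"],tool([*f[0][:2],0],s,0))
cv2.imwrite('pics/w3.png',im[:,:,::-1])
E
```

```text
tool_pos: [0.5565, -0.1443, 0.1911]
tool_pos: [0.5885, -0.3317, 0.1898]
tool_rot: [-0.001, 0.37, 0.929, -0.0]
tool_pos: [0.5889, -0.3268, 0.1905]
tool_rot: [-0.001, 0.683, 0.731, -0.0]
contact_force: [-0.6, 1.0, 0.0]
[318.36417915 202.90531675] (array([ 0.5959, -0.3304, -0.0532]), np.float64(0.9006715602061534))
scene jar (array([0.5202, 0.0913, 0.105 ]), np.float64(0.8865541522297977))
side jar (array([0.5191, 0.0893, 0.1314]), np.float64(0.8552852819190674))
19.6 [-6.17007768e-01  1.66315960e-01  1.49234372e+00  1.46021647e-05
  1.48343118e+00 -6.93048798e-01] [ 0.58905433 -0.32689579  0.19126652] {'d': array([-0.0051,  0.0083,  0.2391]), 'mm': array([ -4.,   7., 191.]), 'rz': np.float64(0.0507), 'rz_alt': np.float64(-2.0437)}
```

View pics/w3.png

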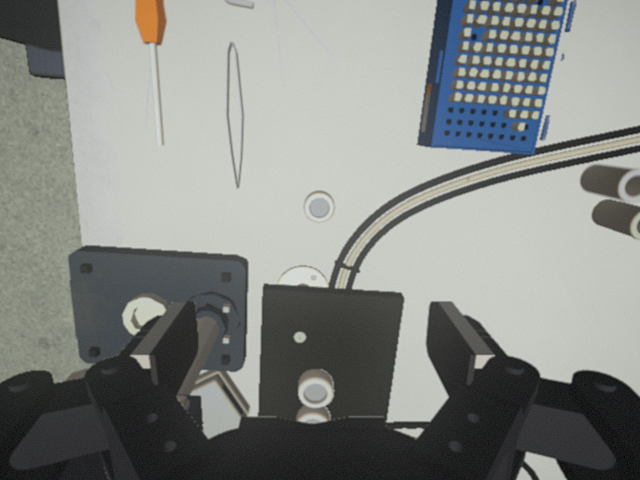

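The cap is at (319,206), with the hose about 43 mm to its right and the press foot at lower left. A 45° closing direction clears both, with the fingers partly open.

```bash
python3 -m inch '[{"dx":-0.003,"dy":0.007,"dz":0.05,"rx":0,"ry":0,"rz":-0.47},{"dx":-0.003,"dy":0.007,"dz":0.09,"rx":0,"ry":0,"rz":-0.47},{"dx":-0.003,"dy":0.007,"dz":0.12,"rx":0,"ry":0,"rz":-0.47},{"dx":-0.003,"dy":0.007,"dz":0.12,"rx":0,"ry":0,"rz":-0.47},{"dx":-0.003,"dy":0.007,"dz":0.12,"rx":0,"ry":0,"rz":-0.47}]' 0.4 | sed -n 2,4p
python3 - <<'E'
from fit import *
im=optics.grab_frame('wrist'); ci=optics.camera_info('wrist')
p=[.595,-.329,0];u=proj(ci,[*p[:2],.007]); ds=[d for d in nets.outline_of('wrist',"screw_cap") if np.hypot(*(np.array(d["bbox"][:2])-u))<60]
f=fit([ci],[ds[0]["pixels"].astype(float)],cyl(.0145,.014),p,0) if ds else None; print(u,f)
s=state(); print(s["time"],s["tool_pos"],tool([*(f[0][:2] if f else p[:2]),-.033],s,np.radians(45)))
E
```

```text
tool_pos: [0.594, -0.3283, 0.0936]
tool_rot: [-0.002, 0.383, 0.924, 0.0]
contact_force: [0.6, 0.2, 0.6]
[312.39951549 228.41838686] (array([ 0.5961, -0.33  ,  0.1334]), np.float64(0.9646897497428866))
20.2 [ 0.59480388 -0.32887315  0.09526318] {'d': array([-0.0022,  0.0002,  0.1603]), 'mm': array([ -2.,   0., 128.]), 'rz': np.float64(-0.0036), 'rz_alt': np.float64(2.0908)}
```

```bash
python3 -m inch '[{"dx":-0.002,"dy":0,"dz":0.05,"rx":0,"ry":0,"rz":0},{"dx":-0.002,"dy":0,"dz":0.1,"rx":0,"ry":0,"rz":0},{"dx":-0.002,"dy":0,"dz":0.13,"rx":0,"ry":0,"rz":0},{"dx":-0.002,"dy":0,"dz":0.15,"rx":0,"ry":0,"rz":0},{"dx":-0.002,"dy":0,"dz":0.158,"rx":0,"ry":0,"rz":0}]' | sed -n 2,4p
python3 -m inch '[{"dx":0,"dy":0,"dz":0.001,"rx":0,"ry":0,"rz":0},{"dx":0,"dy":0,"dz":0.001,"rx":0,"ry":0,"rz":0},{"dx":0,"dy":0,"dz":0.001,"rx":0,"ry":0,"rz":0}]' | sed -n 2,4p
python3 -m inch '[{"dx":0,"dy":0,"dz":0,"rx":0,"ry":0,"rz":0},{"dx":0,"dy":0,"dz":0,"rx":0,"ry":0,"rz":0},{"dx":0,"dy":0,"dz":0,"rx":0,"ry":0,"rz":0},{"dx":0,"dy":0,"dz":0,"rx":0,"ry":0,"rz":0}]' -1
```

```text
tool_pos: [0.5942, -0.325, -0.0338]
tool_rot: [-0.004, 0.387, 0.922, 0.003]
contact_force: [-1.5, 16.0, 5.2]
tool_pos: [0.5945, -0.3249, -0.0342]
tool_rot: [-0.004, 0.387, 0.922, 0.003]
contact_force: [-0.8, 13.1, -3.6]
time: 21.4
tool_pos: [0.5972, -0.3293, -0.0304]
tool_rot: [0.001, 0.386, 0.922, 0.001]
contact_force: [1.9, 6.3, 2.7]
gripper_width: 0.282
grasp_force: 59.0
```

```bash
python3 -m inch '[{"dx":0,"dy":0,"dz":-0.02,"rx":0,"ry":0,"rz":0},{"dx":0,"dy":0,"dz":-0.06,"rx":0,"ry":0,"rz":0},{"dx":0,"dy":0,"dz":-0.11,"rx":0,"ry":0,"rz":0},{"dx":0,"dy":0,"dz":-0.17,"rx":0,"ry":0,"rz":0},{"dx":0,"dy":0,"dz":-0.23,"rx":0,"ry":0,"rz":0}]'
python3 - <<'E'
from fit import *
T=[]
for c in("side","wrist"):
    im=optics.grab_frame(c); ci=optics.camera_info(c); s=state(); u=proj(ci,s["tool_pos"]+[0,0,.04]).round().astype(int)
    print(c,u,[(round(d["confidence"],2),np.round(d["bbox"])) for d in nets.boxes_of(c,"screw_cap")])
    x,y=np.clip(u,[80,100],[560,380]); k=im[y-100:y+100,x-80:x+80,::-1] if c=="side" else im[:,:,::-1][80:480,160:480]; T.append(cv2.resize(k,(400,500),interpolation=cv2.INTER_CUBIC))
cv2.imwrite('pics/cap1.png',np.hstack(T))
E
```

```text
time: 21.9
tool_pos: [0.5956, -0.3305, 0.1552]
tool_rot: [0.0, 0.386, 0.922, -0.0]
contact_force: [0.9, -1.1, -0.4]
gripper_width: 0.284
grasp_force: 59.2
side [427 242] []
wrist [312 309] [(0.72, array([313., 305.,  60.,  79.]))]
```

View pics/cap1.png

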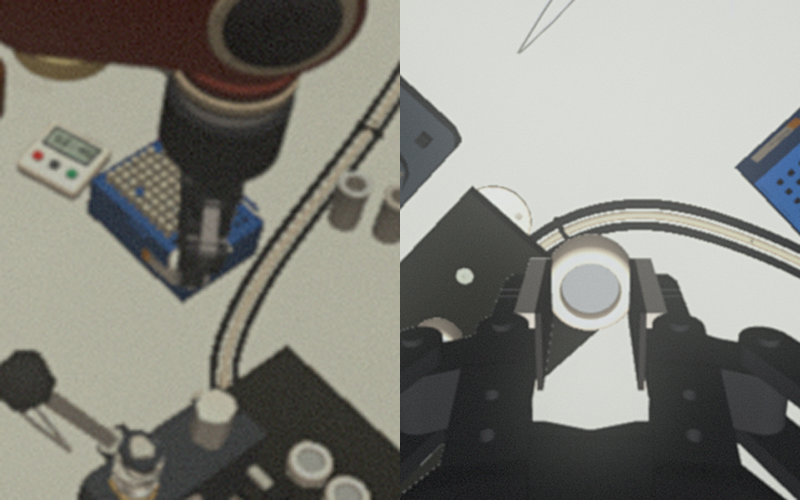

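The cap is held flat between the pads, at crop (590,288) in the right-hand picture. Next, the jar.

```bash
python3 -c "
from h import *
print(tool([.519,.09,.17]))"
```

```text
{'d': array([ 0.4437,  0.3002, -0.0196]), 'mm': array([355., 240., -16.])}
```

```bash
python3 -m inch '[{"dx":0.05,"dy":0.034,"dz":-0.01,"rx":0,"ry":0,"rz":0},{"dx":0.1,"dy":0.068,"dz":-0.02,"rx":0,"ry":0,"rz":0},{"dx":0.15,"dy":0.102,"dz":-0.02,"rx":0,"ry":0,"rz":0},{"dx":0.2,"dy":0.136,"dz":-0.02,"rx":0,"ry":0,"rz":0},{"dx":0.25,"dy":0.17,"dz":-0.02,"rx":0,"ry":0,"rz":0}]' | sed -n 2p
python3 -m inch '[{"dx":0.05,"dy":0.034,"dz":0,"rx":0,"ry":0,"rz":0},{"dx":0.1,"dy":0.068,"dz":0,"rx":0,"ry":0,"rz":0},{"dx":0.15,"dy":0.102,"dz":0,"rx":0,"ry":0,"rz":0},{"dx":0.194,"dy":0.13,"dz":0,"rx":0,"ry":0,"rz":0},{"dx":0.194,"dy":0.13,"dz":0,"rx":0,"ry":0,"rz":0}]' | sed -n 2p
python3 -m inch '[{"dx":0,"dy":0,"dz":0,"rx":0,"ry":0,"rz":0},{"dx":0,"dy":0,"dz":0,"rx":0,"ry":0,"rz":0}]' | sed -n 2p
python3 - <<'E'
from fit import *
im=optics.grab_frame('wrist'); ci=optics.camera_info('wrist')
p=[.519,.09,0];u=proj(ci,[*p[:2],.022]); D=nets.outline_of('wrist',"jar"); ds=[d for d in D if np.hypot(*(np.array(d["bbox"][:2])-u))<60]
print(u,[np.round(d["bbox"]) for d in D],fit([ci],[ds[0]["pixels"].astype(float)],np.r_[cyl(.025,.029),cyl(.0225,.045)],p,0) if ds else "")
for c in("scene","side"):
    optics.grab_frame(c);cc=optics.camera_info(c); v=proj(cc,[.52,.09,.022])
    e=[d for d in nets.outline_of(c,"jar") if np.hypot(*(np.array(d["bbox"][:2])-v))<25]
    if e: print(c,"jar",fit([cc],[e[0]["pixels"].astype(float)],np.r_[cyl(.025,.029),cyl(.0225,.045)],[.52,.09,0],0))
s=state(); print(s["time"],s["tool_pos"],s["gripper_width"],tool([.519,.09,.016],s))
cv2.imwrite('pics/w4.png',im[:,:,::-1])
E
```

```text
tool_pos: [0.5504, -0.0904, 0.1663]
tool_pos: [0.5148, 0.0951, 0.1664]
tool_pos: [0.5169, 0.0903, 0.1674]
[313.91844877 212.0636047 ] [array([313., 213.,  52.,  65.])] (array([0.5195, 0.0903, 0.1311]), np.float64(0.9431663293544257))
scene jar (array([0.5203, 0.0913, 0.1065]), np.float64(0.9282446155562996))
side jar (array([0.5191, 0.0883, 0.0927]), np.float64(0.9131602506714414))
23.6 [0.51747085 0.09045106 0.16841962] 0.2772019595856773 {'d': array([-0.0018,  0.001 ,  0.1905]), 'mm': array([ -1.,   1., 152.])}
```

View pics/w4.png

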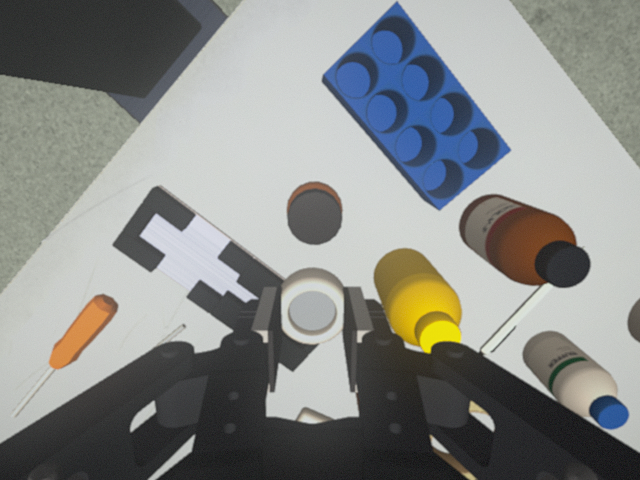

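Jar at (314,213), with all three cameras agreeing on about (.5195,.090). The cap is still held at (313,308). I'll lower it onto the lid.

```bash
python3 -m inch '[{"dx":-0.002,"dy":0.001,"dz":0.05,"rx":0,"ry":0,"rz":0},{"dx":-0.002,"dy":0.001,"dz":0.1,"rx":0,"ry":0,"rz":0},{"dx":-0.002,"dy":0.001,"dz":0.14,"rx":0,"ry":0,"rz":0},{"dx":-0.002,"dy":0.001,"dz":0.165,"rx":0,"ry":0,"rz":0},{"dx":-0.002,"dy":0.001,"dz":0.18,"rx":0,"ry":0,"rz":0}]' | sed -n 2,4p
python3 -m inch '[{"dx":0,"dy":0,"dz":0.003,"rx":0,"ry":0,"rz":0},{"dx":0,"dy":0,"dz":0.005,"rx":0,"ry":0,"rz":0},{"dx":0,"dy":0,"dz":0.005,"rx":0,"ry":0,"rz":0}]' | sed -n 2,4p
python3 -c "
from h import *
print(tool([.5192,.09,.0146]))"
```

```text
tool_pos: [0.5175, 0.0903, 0.0221]
tool_rot: [-0.002, 0.386, 0.923, -0.001]
contact_force: [-0.3, 0.5, -0.6]
tool_pos: [0.5201, 0.0907, 0.0219]
tool_rot: [0.001, 0.386, 0.923, 0.0]
contact_force: [-0.2, -0.3, 0.2]
{'d': array([ 0.0002, -0.0015,  0.0091]), 'mm': array([ 0., -1.,  7.])}
```

```bash
python3 -m inch '[{"dx":0,"dy":-0.001,"dz":0.003,"rx":0,"ry":0,"rz":0},{"dx":0,"dy":-0.001,"dz":0.005,"rx":0,"ry":0,"rz":0},{"dx":0,"dy":-0.001,"dz":0.0065,"rx":0,"ry":0,"rz":0},{"dx":0,"dy":-0.001,"dz":0.0065,"rx":0,"ry":0,"rz":0}]' | sed -n 2,4p
python3 -m inch '[{"dx":0,"dy":0,"dz":0.0015,"rx":0,"ry":0,"rz":0},{"dx":0,"dy":0,"dz":0.0015,"rx":0,"ry":0,"rz":0}]' | sed -n 2,4p
```

```text
tool_pos: [0.5183, 0.0902, 0.0152]
tool_rot: [-0.0, 0.386, 0.923, -0.0]
contact_force: [-0.7, 0.5, 0.7]
tool_pos: [0.5187, 0.0902, 0.0145]
tool_rot: [0.0, 0.386, 0.923, 0.0]
contact_force: [-1.3, -0.3, 1.9]
```

```bash
python3 -m inch '[{"dx":0,"dy":0,"dz":0.0012,"rx":0,"ry":0,"rz":0},{"dx":0,"dy":0,"dz":0.0012,"rx":0,"ry":0,"rz":0}]' | sed -n 2,4p
python3 -m inch '[{"dx":0,"dy":0,"dz":0,"rx":0,"ry":0,"rz":0},{"dx":0,"dy":0,"dz":0,"rx":0,"ry":0,"rz":0},{"dx":0,"dy":0,"dz":0,"rx":0,"ry":0,"rz":0}]' 0.2 | sed -n 2,5p
python3 -m inch '[{"dx":0,"dy":0,"dz":-0.02,"rx":0,"ry":0,"rz":0},{"dx":0,"dy":0,"dz":-0.06,"rx":0,"ry":0,"rz":0},{"dx":0,"dy":0,"dz":-0.11,"rx":0,"ry":0,"rz":0},{"dx":0,"dy":0,"dz":-0.16,"rx":0,"ry":0,"rz":0},{"dx":0,"dy":0,"dz":-0.19,"rx":0,"ry":0,"rz":0}]' 0.4 | sed -n 2p
python3 -m inch '[{"dx":0,"dy":0,"dz":0,"rx":0,"ry":0,"rz":0}]' | sed -n 2p
python3 - <<'E'
from fit import *
im=optics.grab_frame('wrist'); ci=optics.camera_info('wrist')
for n,p,pts,zc in (("jar",[.519,.09,0],np.r_[cyl(.025,.029),cyl(.0225,.045)],.022),("screw_cap",[.519,.09,0],cyl(.0145,.059,.045),.052)):
    u=proj(ci,[*p[:2],zc]); ds=[d for d in nets.outline_of('wrist',n) if np.hypot(*(np.array(d["bbox"][:2])-u))<60]
    print(n,u.round(),len(ds),fit([ci],[ds[0]["pixels"].astype(float)],pts,p,0) if ds else "")
s=state(); print(s["time"],tool([.443,-.153,.15],s,0),s["joint_pos"][5])
cv2.imwrite('pics/w5.png',im[100:300,200:440,::-1])
E
```

```text
tool_pos: [0.519, 0.0901, 0.0145]
tool_rot: [0.0, 0.386, 0.923, 0.0]
contact_force: [-2.6, -0.1, 7.4]
tool_pos: [0.5181, 0.0901, 0.0127]
tool_rot: [-0.0, 0.386, 0.923, -0.0]
contact_force: [-0.4, 0.1, 0.6]
gripper_width: 0.602
tool_pos: [0.5197, 0.0902, 0.1687]
tool_pos: [0.5213, 0.0903, 0.1701]
jar [311. 210.] 1 (array([0.5161, 0.0911, 0.2687]), np.float64(0.5306668312655597))
screw_cap [311. 218.] 1 (array([ 0.5161,  0.0908, -0.02  ]), np.float64(0.9562695683416311))
26.25 {'d': array([-0.1509, -0.2797,  0.0171]), 'mm': array([-121., -224.,   14.]), 'rz': np.float64(0.5193), 'rz_alt': np.float64(-1.5751)} -0.7483103406770089
```

View pics/w5.png

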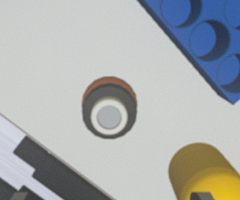

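The cap sits flat and central on the lid at crop (108,114). The driver comes next.

```bash
python3 -m inch '[{"dx":-0.151,"dy":-0.28,"dz":0.017,"rx":0,"ry":0,"rz":0.486},{"dx":-0.151,"dy":-0.28,"dz":0.017,"rx":0,"ry":0,"rz":0.486},{"dx":-0.151,"dy":-0.28,"dz":0.017,"rx":0,"ry":0,"rz":0.486},{"dx":-0.151,"dy":-0.28,"dz":0.017,"rx":0,"ry":0,"rz":0.486},{"dx":-0.151,"dy":-0.28,"dz":0.017,"rx":0,"ry":0,"rz":0.486}]' 0.4 | sed -n 2,3p
python3 -m inch '[{"dx":0,"dy":0,"dz":0,"rx":0,"ry":0,"rz":0},{"dx":0,"dy":0,"dz":0,"rx":0,"ry":0,"rz":0}]' | sed -n 2p
cat > drv.py <<'E'
from fit import *
im=optics.grab_frame('wrist'); ci=optics.camera_info('wrist')
hsv=cv2.cvtColor(im,cv2.COLOR_RGB2HSV); m=cv2.inRange(hsv,(5,140,100),(18,255,255)); n,l,st,ce=cv2.connectedComponentsWithStats(m)
k=1+np.argmax(st[1:,4]); ys,xs=np.nonzero(l==k); print("blob",st[k])
P=np.array([ray(ci,u,v,.013) for u,v in zip(xs,ys)])[:,:2].astype(np.float32); r=cv2.minAreaRect(P); L=cv2.fitLine(P,cv2.DIST_L2,0,.01,.01).ravel()
print("handle rect",np.round(r[0],4),np.round(r[1],3),r[2],"line",L.round(4))
cv2.imwrite('pics/d.png',im[:,:,::-1])
E
python3 drv.py; python3 -c "
from h import *
s=state(); print(s['time'],s['tool_pos'],tool([.443,-.153,.0],s,.05),s['joint_pos'][5])"
```

```text
tool_pos: [0.4431, -0.1495, 0.149]
tool_rot: [-0.002, 0.691, 0.723, -0.001]
tool_pos: [0.4438, -0.1488, 0.1495]
blob [ 297  165   29  108 2597]
handle rect [ 0.4439 -0.1545] [0.023 0.093] 3.35892653465271 line [ 0.0506 -0.9987  0.4432 -0.1512]
27.0 [ 0.44438915 -0.14790868  0.14993406] {'d': array([-0.0067, -0.0016,  0.1874]), 'mm': array([ -5.,  -1., 150.]), 'rz': np.float64(-0.0), 'rz_alt': np.float64(2.0944)} -0.5308408987350246
```

View pics/d.png

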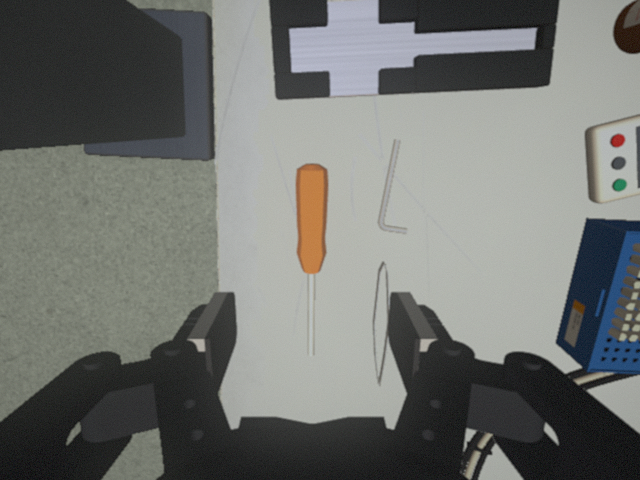

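The handle spans rows 163–272 at column 312, with the blade tip at (311,356). The fingers straddle it correctly. I'll pin down the position along its length.

```bash
python3 - <<'E'
from h import *
ci=optics.camera_info('wrist'); R,t=ci["R"],ci["t"]; print("cam",-R.T@t)
for n,u,v,off in(("junction",312,272,2),("tip",311,355,-88),("end",311,164,85)):
    for z in(.004,.013,.024): 
        X=ray(ci,u,v,z); print(n,z,X.round(4),"grip y est",round(X[1]+(.043-off/1000)*.9987,4))
# tray from this view corner bits
for n,u,v in(("tray near-left corner",278,99),("right",550,87),("pocket mouth L",290,72)): print(n,ray(ci,u,v,.018).round(4))
E
```

```text
cam [ 0.44182085 -0.07841846  0.33097705]
junction 0.004 [ 0.4471 -0.2041  0.004 ] grip y est -0.1631
junction 0.013 [ 0.4469 -0.2006  0.013 ] grip y est -0.1596
junction 0.024 [ 0.4467 -0.1964  0.024 ] grip y est -0.1554
tip 0.004 [ 0.4504 -0.2891  0.004 ] grip y est -0.1583
tip 0.013 [ 0.4501 -0.2833  0.013 ] grip y est -0.1525
tip 0.024 [ 0.4499 -0.2762  0.024 ] grip y est -0.1454
end 0.004 [ 0.4414 -0.1083  0.004 ] grip y est -0.1503
end 0.013 [ 0.4414 -0.1075  0.013 ] grip y est -0.1494
end 0.024 [ 0.4414 -0.1065  0.024 ] grip y est -0.1484
tray near-left corner [ 0.4139 -0.0595  0.018 ]
right [ 0.6186 -0.0407  0.018 ]
pocket mouth L [ 0.4224 -0.04    0.018 ]
```

```bash
python3 -m inch '[{"dx":-0.004,"dy":-0.0005,"dz":0.05,"rx":0,"ry":0,"rz":0},{"dx":-0.004,"dy":-0.0005,"dz":0.11,"rx":0,"ry":0,"rz":0},{"dx":-0.004,"dy":-0.0005,"dz":0.16,"rx":0,"ry":0,"rz":0},{"dx":-0.004,"dy":-0.0005,"dz":0.195,"rx":0,"ry":0,"rz":0},{"dx":-0.004,"dy":-0.0005,"dz":0.21,"rx":0,"ry":0,"rz":0}]' | sed -n 2,4p
python3 -m inch '[{"dx":0,"dy":0,"dz":0.008,"rx":0,"ry":0,"rz":0},{"dx":0,"dy":0,"dz":0.013,"rx":0,"ry":0,"rz":0},{"dx":0,"dy":0,"dz":0.013,"rx":0,"ry":0,"rz":0}]' | sed -n 2,4p
python3 -c "
from h import *
print(tool([.4437,-.151,-.029]))"
```

```text
tool_pos: [0.4425, -0.1484, -0.0203]
tool_rot: [-0.004, 0.688, 0.726, -0.001]
contact_force: [-0.1, -0.7, 0.4]
tool_pos: [0.4461, -0.1519, -0.0256]
tool_rot: [0.001, 0.689, 0.725, 0.0]
contact_force: [0.3, -0.4, -0.7]
{'d': array([ 0.0013, -0.0029,  0.0042]), 'mm': array([ 1., -2.,  3.])}
```

```bash
python3 -m inch '[{"dx":0,"dy":-0.002,"dz":0.004,"rx":0,"ry":0,"rz":0},{"dx":0,"dy":-0.002,"dz":0.004,"rx":0,"ry":0,"rz":0}]' | sed -n 2,4p
python3 -m inch '[{"dx":0,"dy":0,"dz":0,"rx":0,"ry":0,"rz":0},{"dx":0,"dy":0,"dz":0,"rx":0,"ry":0,"rz":0},{"dx":0,"dy":0,"dz":0,"rx":0,"ry":0,"rz":0},{"dx":0,"dy":0,"dz":0,"rx":0,"ry":0,"rz":0}]' -1 | sed -n 2,6p
python3 -m inch '[{"dx":0,"dy":0,"dz":-0.02,"rx":0,"ry":0,"rz":0},{"dx":0,"dy":0,"dz":-0.05,"rx":0,"ry":0,"rz":0},{"dx":0,"dy":0,"dz":-0.09,"rx":0,"ry":0,"rz":0},{"dx":0,"dy":0,"dz":-0.13,"rx":0,"ry":0,"rz":0},{"dx":0,"dy":0,"dz":-0.15,"rx":0,"ry":0,"rz":0}]' | sed -n 2,6p
python3 -c "
from h import *
s=state(); print(s['time'],s['tool_pos'],tool([.469,-.021,s['tool_pos'][2]],s,1.662),s['joint_pos'][5])"
```

```text
tool_pos: [0.4439, -0.1521, -0.0291]
tool_rot: [0.001, 0.689, 0.725, 0.0]
contact_force: [0.7, -0.8, -0.4]
tool_pos: [0.444, -0.1522, -0.0292]
tool_rot: [0.001, 0.689, 0.725, 0.0]
contact_force: [0.6, 0.2, 2.1]
gripper_width: 0.274
grasp_force: 61.1
tool_pos: [0.4447, -0.1525, 0.0931]
tool_rot: [0.002, 0.689, 0.725, 0.001]
contact_force: [1.3, -0.5, -0.5]
gripper_width: 0.278
grasp_force: 60.6
28.9 [ 0.44467029 -0.15247707  0.0931012 ] {'d': array([ 0.1626,  0.0386, -0.0002]), 'mm': array([130.,  31.,  -0.]), 'rz': np.float64(1.0198), 'rz_alt': np.float64(-1.0746)} -0.5388820963701708
```

Driver held. I'll move to the tray and turn it by a quarter turn.

```bash
python3 -m inch '[{"dx":0.163,"dy":0.0386,"dz":0,"rx":0,"ry":0,"rz":-0.5},{"dx":0.163,"dy":0.0386,"dz":0,"rx":0,"ry":0,"rz":-0.5},{"dx":0.163,"dy":0.0386,"dz":0,"rx":0,"ry":0,"rz":-0.5},{"dx":0.163,"dy":0.0386,"dz":0,"rx":0,"ry":0,"rz":-0.5},{"dx":0.163,"dy":0.0386,"dz":0,"rx":0,"ry":0,"rz":-0.5}]' | sed -n 2p
python3 -m inch '[{"dx":0,"dy":0,"dz":0,"rx":0,"ry":0,"rz":-0.5},{"dx":0,"dy":0,"dz":0,"rx":0,"ry":0,"rz":-0.5},{"dx":0,"dy":0,"dz":0,"rx":0,"ry":0,"rz":-0.5},{"dx":0,"dy":0,"dz":0,"rx":0,"ry":0,"rz":-0.5},{"dx":0,"dy":0,"dz":0,"rx":0,"ry":0,"rz":-0.5}]' | sed -n 2p
python3 -m inch '[{"dx":0,"dy":0,"dz":0,"rx":0,"ry":0,"rz":-0.0746},{"dx":0,"dy":0,"dz":0,"rx":0,"ry":0,"rz":-0.0746},{"dx":0,"dy":0,"dz":0,"rx":0,"ry":0,"rz":-0.0746}]' | sed -n 2,6p
python3 -c "
from h import *
s=state(); print(s['time'],s['tool_pos'],tool([.469,-.021,s['tool_pos'][2]],s,1.662),s['joint_pos'][5])
im=optics.grab_frame('wrist'); cv2.imwrite('pics/d2.png',im[:,:,::-1]); ci=optics.camera_info('wrist'); print(-ci['R'].T@ci['t'])
"
```

```text
tool_pos: [0.4674, -0.0188, 0.0896]
tool_pos: [0.4673, -0.02, 0.0896]
tool_pos: [0.4675, -0.02, 0.0898]
tool_rot: [-0.0, -0.044, 0.999, 0.0]
contact_force: [-0.7, 0.7, -0.6]
gripper_width: 0.278
grasp_force: 60.6
30.2 [ 0.46746044 -0.02001873  0.08983925] {'d': array([-0.0018, -0.0014, -0.    ]), 'mm': array([-1., -1., -0.]), 'rz': np.float64(-0.0017), 'rz_alt': np.float64(2.0927)} -1.8615317853792233
[ 0.39785438 -0.02688863  0.27084846]
```

View pics/d2.png

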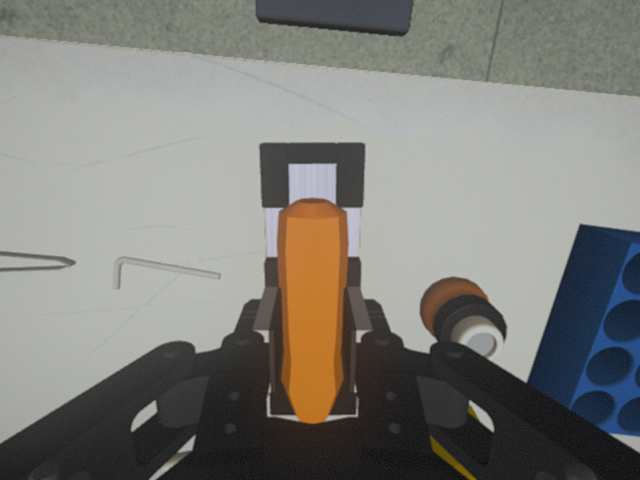

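The handle is in the grip, end at (313,200), aligned with the tray pocket (column 313, pocket end at row 163). I'll compute the along-axis offset.

```bash
python3 - <<'E'
from fit import *
ci=optics.camera_info('wrist'); s=state(); zu=s["tool_pos"][2]+.029
y=np.array([-np.sin(1.662),np.cos(1.662)]); c=np.array([.5117,-.0165])
for z in(zu+.008,zu+.013,zu+.02): X=ray(ci,313,200,z); print("end",z.round(3),X.round(4),"grip-TCP along y",round(float((X[:2]-s["tool_pos"][:2])@y-.042),4))
X=ray(ci,313,143,.018); print("tray front edge y (should be .104)",float((X[:2]-c)@y), "x",float((X[:2]-c)@[np.cos(1.662),np.sin(1.662)]))
X=ray(ci,313,163,.005); print("pocket end (should .091)",float((X[:2]-c)@y))
for a,b in((260,365),): print([ (ray(ci,a,205,.018)[:2]-c)@[np.cos(1.662),np.sin(1.662)], (ray(ci,b,205,.018)[:2]-c)@[np.cos(1.662),np.sin(1.662)]])
for u in(278,348): X=ray(ci,u,290,zu+.013); print("handle edge x", (X[:2]-c)@[np.cos(1.662),np.sin(1.662)])
print("pocket_grip",c+.043*y,"tcp in tray y",(s["tool_pos"][:2]-c)@y,(s["tool_pos"][:2]-c)@[np.cos(1.662),np.sin(1.662)])
E
```

```text
end 0.127 [ 0.4244 -0.0241  0.1269] grip-TCP along y 0.0013
end 0.132 [ 0.4235 -0.0242  0.1319] grip-TCP along y 0.0023
end 0.139 [ 0.4222 -0.0243  0.1389] grip-TCP along y 0.0036
tray front edge y (should be .104) 0.10404589771617308 x 0.000728148105744195
pocket end (should .091) 0.09037284164851013
[np.float64(-0.034431444996859975), np.float64(0.03513735270588159)]
handle edge x -0.013232077004777227
handle edge x 0.0139270009970114
pocket_grip [ 0.46887872 -0.02041632] tcp in tray y 0.04429984255902873 0.0005143008930463552
```

```bash
python3 -m inch '[{"dx":-0.0034,"dy":0,"dz":0.03,"rx":0,"ry":0,"rz":0},{"dx":-0.0034,"dy":0,"dz":0.06,"rx":0,"ry":0,"rz":0},{"dx":-0.0034,"dy":0,"dz":0.09,"rx":0,"ry":0,"rz":0},{"dx":-0.0034,"dy":0,"dz":0.11,"rx":0,"ry":0,"rz":0},{"dx":-0.0034,"dy":0,"dz":0.12,"rx":0,"ry":0,"rz":0}]' | sed -n 2,4p
python3 -m inch '[{"dx":0,"dy":0,"dz":0,"rx":0,"ry":0,"rz":0},{"dx":0,"dy":0,"dz":0,"rx":0,"ry":0,"rz":0}]' | sed -n 2,4p
python3 -c "
from h import *
s=state(); print(s['time'],tool([.4705,-.0203,-.024],s,1.662))"
```

```text
tool_pos: [0.469, -0.0195, -0.0078]
tool_rot: [-0.002, -0.045, 0.999, 0.0]
contact_force: [-0.7, -0.8, -1.2]
tool_pos: [0.4711, -0.0199, -0.0051]
tool_rot: [0.001, -0.045, 0.999, -0.0]
contact_force: [0.4, 0.8, -0.9]
30.95 {'d': array([ 0.0008, -0.0004,  0.0236]), 'mm': array([ 1., -0., 19.]), 'rz': np.float64(-0.0004), 'rz_alt': np.float64(2.094)}
```

```bash
python3 -m inch '[{"dx":0.0005,"dy":0,"dz":0.006,"rx":0,"ry":0,"rz":0},{"dx":0.0005,"dy":0,"dz":0.012,"rx":0,"ry":0,"rz":0},{"dx":0.0005,"dy":0,"dz":0.017,"rx":0,"ry":0,"rz":0},{"dx":0.0005,"dy":0,"dz":0.021,"rx":0,"ry":0,"rz":0},{"dx":0.0005,"dy":0,"dz":0.021,"rx":0,"ry":0,"rz":0}]' | sed -n 2,4p
python3 -m inch '[{"dx":0,"dy":0,"dz":0.0015,"rx":0,"ry":0,"rz":0},{"dx":0,"dy":0,"dz":0.003,"rx":0,"ry":0,"rz":0},{"dx":0,"dy":0,"dz":0.003,"rx":0,"ry":0,"rz":0}]' | sed -n 2,4p
```

```text
tool_pos: [0.4695, -0.0197, -0.0233]
tool_rot: [-0.001, -0.046, 0.999, 0.0]
contact_force: [-0.9, 0.5, -1.2]
tool_pos: [0.4704, -0.0199, -0.0242]
tool_rot: [-0.0, -0.046, 0.999, -0.0]
contact_force: [-2.3, 0.3, 4.6]
```

Contact came exactly at the seated height. I'll release, lift and check everything.

```bash
python3 -m inch '[{"dx":0,"dy":0,"dz":0,"rx":0,"ry":0,"rz":0},{"dx":0,"dy":0,"dz":0,"rx":0,"ry":0,"rz":0},{"dx":0,"dy":0,"dz":0,"rx":0,"ry":0,"rz":0}]' 0 | sed -n 2,5p
python3 -m inch '[{"dx":0,"dy":0,"dz":-0.02,"rx":0,"ry":0,"rz":0},{"dx":0,"dy":0,"dz":-0.07,"rx":0,"ry":0,"rz":0},{"dx":0,"dy":0,"dz":-0.13,"rx":0,"ry":0,"rz":0},{"dx":0,"dy":0,"dz":-0.19,"rx":0,"ry":0,"rz":0},{"dx":0,"dy":0,"dz":-0.25,"rx":0,"ry":0,"rz":0}]' | sed -n 2,5p
python3 -m inch '[{"dx":0,"dy":0,"dz":-0.06,"rx":0,"ry":0,"rz":0},{"dx":0,"dy":0,"dz":-0.06,"rx":0,"ry":0,"rz":0},{"dx":0,"dy":0,"dz":-0.06,"rx":0,"ry":0,"rz":0}]' | sed -n 2p
python3 - <<'E'
from fit import *
im=optics.grab_frame('wrist'); ci=optics.camera_info('wrist'); cv2.imwrite('pics/end.png',im[:,:,::-1])
for n,p,pts,zc,yw in (("tool_tray",[.512,-.0165,1.662],boxpts(.068,.208,.018),.009,1),("small_rack",[.517,.202,1.51],boxpts(.072,.14,.048),.024,1),("jar",[.519,.09,0],np.r_[cyl(.025,.029),cyl(.0225,.045)],.022,0),("screw_cap",[.519,.09,0],cyl(.0145,.059,.045),.052,0)):
    u=proj(ci,[*p[:2],zc]); ds=[d for d in nets.outline_of('wrist',n) if np.hypot(*(np.array(d["bbox"][:2])-u))<60]
    print(n,u.round(),len(ds),fit([ci],[ds[0]["pixels"].astype(float)],pts,p,yw) if ds else "")
for c in("scene","side"):
    optics.grab_frame(c);cc=optics.camera_info(c); v=proj(cc,[.643,.193,.06])
    e=[d for d in nets.outline_of(c,"amber_bottle") if np.hypot(*(np.array(d["bbox"][:2])-v))<25]
    if e: print(c,"bottle",fit([cc],[e[0]["pixels"].astype(float)],np.r_[cyl(.028,.08),cyl(.0145,.118)],[.643,.193,0],0))
E
```

```text
tool_pos: [0.4701, -0.0198, -0.0251]
tool_rot: [0.0, -0.046, 0.999, -0.0]
contact_force: [0.7, 0.6, 0.8]
gripper_width: 0.504
tool_pos: [0.4697, -0.0198, 0.1767]
tool_rot: [0.0, -0.046, 0.999, -0.0]
contact_force: [0.8, 0.1, 0.2]
gripper_width: 0.5
tool_pos: [0.471, -0.02, 0.2247]
tool_tray [312. 237.] 1 (array([ 0.5091, -0.0156,  1.6638]), np.float64(0.7606838845570403))
small_rack [521. 264.] 1 (array([0.5156, 0.2008, 1.5136]), np.float64(0.9184411897903254))
jar [414. 255.] 1 (array([0.5167, 0.0901, 0.0727]), np.float64(0.5581251768579734))
screw_cap [421. 265.] 1 (array([0.5157, 0.0889, 0.1504]), np.float64(0.9369234069942073))
scene bottle (array([ 0.644 ,  0.1918, -0.0119]), np.float64(0.4958959080683407))
side bottle (array([0.6442, 0.1925, 0.0471]), np.float64(0.39683221806126834))
```

View pics/end.png

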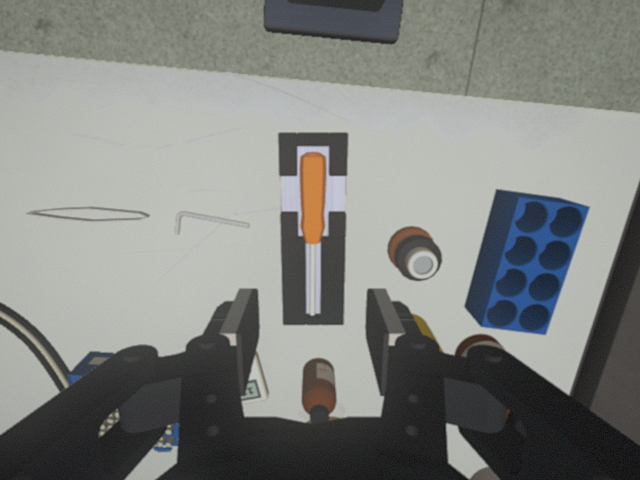

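The driver lies in its pocket and channel (handle 153–242, blade to row 315, column 313). The capped jar is at (418,255) between the tray and the rack, and the bottle fit is unchanged at (.644,.192). Handing in.

```bash
python3 -c "
from h import *
print(state()['time']); print(ticket.job_done())"
```

```text
33.3
the job is handed in; nothing more can be done
None
```

I handed the job in at 33 s of the 106 s: the screwdriver is seated in the tray, the jar stands between tray and rack with the cap flat and central on its lid, and the amber bottle stands upright behind the rack, about 3 cm clear; this is from my last camera check, and no verdict was shown.

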